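Set a fretwork plate overhanging the filing board

TASK

On the raised filing board lies a thin white openwork plate: with the fingertips, push it flush against the strip along the board's far edge and along that strip until about 40 mm of the plate sticks out past the end of the board where the empty metal tray stands, ready to have that edge filed. Only push it: do not pick it up or let it fall, and leave the tray, the sharpening stone, the chisels, the screwdriver and the rule where they are. Finish with the hand clear.

Things in the scene. Friction and masses are not known exactly. Their poses are not given: they have to be found in the camera images.
- ledge: Fixed brown wooden filing board on two battens. Flat top 45 mm above the table, own x -110 to +85 mm, own y -170 to +170 mm, both ends open. Along its far edge a dark strip, 12 mm high above the top, inner face at own x = +70 mm. Origin: at table height, below mid-length; x points away from the robot to the strip, y along the board to the robot's left; turned at most 0.25 rad.
- plate: Loose thin white openwork plate with a diagonal lattice in a solid frame 18 mm wide; 90 mm (own x) by 150 mm (own y) by 6 mm thick, 80 to 150 g, lying on the board. Origin: centre of its underside; y along its long side, z up. It starts turned up to 0.2 rad from the board and its centre 22 to 38 mm short of its place against the strip.
- plate_end_p (a point): Middle of the plate's short edge at its own +y end (75 mm from the centre, 3 mm up).
- plate_end_n (a point): Middle of the plate's short edge at its own -y end (75 mm from the centre, 3 mm up).
- tray: Empty open steel tray, 130 by 90 mm, 28 mm high, on the table just past one end of the board (the plate is to stick out at that end, above it). Origin: centre of its underside. It may stand at either end.
- stone: Sharpening stone on a wooden base, 170 by 66 mm, 30 mm high, on the table just past the other end of the board. Origin: centre of its underside.
- chisel_a: Orange-handled chisel about 235 mm long and 27 mm high, lying between robot and board. Origin: on the table under the front end of its handle; x along it to the blade.
- rule: Flat steel rule, 20 by 200 by 4 mm, lying between robot and board. Origin: centre of its underside; y along it.
- chisel_b: Small wooden-handled chisel about 170 mm long and 25 mm high, lying beyond the board. Origin: on the table under the front end of its handle; x along it to the blade.
- driver: Green-handled screwdriver lying beyond the board, less than 40 mm high. Origin: on the table, under its middle; x along it to the tip.
Not all that is in view belongs to the job. Several things have the shape of the plate; the one meant has the colours described above. What is shaped like the tray but green is not meant.

How it is judged:
By the outcome, as a careful person would: the job done as asked, in the order asked, and still so for the second after the job is handed in, with the robot touching nothing.
It also fails if it takes over 51 s, if anything falls off the work surface, if the arm or the gripper's body presses on something with over 40 N, if the wrist force passes 120 N, or if a joint passes its speed limit or range.

ROBOT

A 6-joint arm with a two-finger parallel gripper is mounted at the origin on the work surface. World frame = base frame: x ahead of the robot, y to its left, z up, the work surface at z = 0. Lengths are in mm, angles in rad, forces in N, time in s.
With the tool pointing down it reaches from about 350 to 875 mm from the base axis. Payload 4.2 kg.
Tool frame: the origin (TCP) lies at the very end of the fingers, on their centre line; the grasp point (between the pads) lies 19 mm behind it (arm.grip_point_offset is the distance from the TCP to the grasp point, in mm); z points along the fingers, y is the direction in which the jaws open and shut (so a half turn about z gives the same grasp; the last joint's range is limited). The gripper opens to 85 mm and grips with 20 to 120 N. Pads are 22 mm wide; open, the fingers measure 114 mm over their backs; the gripper's body (76 mm by 85 mm) begins 54 mm behind the grasp point. The pads swing forward as they close: fully open they stand 13 mm farther back than shut.
Start: joints at [1.55, 0.385, 0.008, 0, -1.194, -0.259], TCP at [172.57, 600.682, 195.112] pointing down, gripper open.
Joint ranges: [-3.14, 3.14], [-1.21, 2.06], [-1.07, 1.41], [-3.16, 2.05], [-2.99, -0.16], [-3.1, 3.1]. Speed limits (rad/s): [2.79, 2.79, 3.14, 3.14, 3.14, 3.14].

INTERFACE

Orientations are given as a unit quaternion [x, y, z, w].
In Python, from bench import arm gives the robot as it stands.
- The arm moves only by the tool drive_tool, never from a script. Its argument "steps" is a list of rows, each a list of 5 numbers: the shift along the tool's x, y, z in m, then the turn about the tool's z in degrees, then the finger opening in m, from 0 to 0.0854. A call has 1 to 20 rows; each row shifts and turns the commanded pose from where the row before left it, along the tool's axes as they then stand; what a row does not reach is not made up. A row lasts 1/10 s, in which the tool goes at most 50 mm and 8.59 degrees, less where a joint would pass 70% of its speed; a pose out of reach is approached as far as the arm can. A call is refused whole if a number of a shift passes 0.05 or a number of a turn 8.59, either way. A call with a gripper value outside its range is refused whole. The fingers move at their own pace and stop on an object; the grip force is fixed at half the most. Time passes only in rows, so rows that do not move let the fingers close. It gives the time, the measured TCP pose, the force and the opening at its end, in the units of the state.
- arm.read_state(): the state, without advancing time (a new reading comes with each control period).
- arm.get_image(name): name is "side" or "top"; returns (picture, depth): 480x640x3 uint8, blue, green, red; 480x640 float32, mm along the optical axis (not along the pixel's ray), 0 where there is no reading.
- arm.camera_params(name): a dict with "K" (3x3 intrinsics, pixels), "world_to_cam" (4x4, takes a point from world to camera coordinates). Camera axes: x right, y up, looking along -z (the intrinsics and any distortion apply to the point x, -y, -z); pixel columns grow to the right and rows downward; lengths in mm; the calibration is good to about 2 mm. A picture is of the moment at which its call begins. camera_params takes no time and is no camera call.
- arm.job_done(): hands the job in, once; it reports no verdict.
The state is a dict: "clock": time; "joints": joint angles; "joint_vel": joint speeds; "joint_efforts": joint torques, N m; "position": TCP position; "ee_rot": TCP orientation; "contact_force": force on the tool from outside, world axes, zero at the start; "wrist_torque": the same for the moment, N m; "gripper_width": finger opening in mm.
Only numpy, scipy, OpenCV 4.12 (cv2) and the standard library are available. Lean on these libraries where they do the work, as an engineer would, in place of code of your own. Each camera call takes 0.05 s, during which the arm holds its last target.

## Working session

There is one attempt and no reset: what is moved stays moved. The work goes in short steps, Python scripts to look and compute and a tool call to move; the robot and the scene stay as the last step left them, time stands still between calls to the robot, and variables do not carry over. Pictures are saved under pics/ and viewed, and the job is handed in when it is done.

Besides the shell and the picture viewer there is one more tool, called after "Call:" by a JSON object that holds its "api" and its "payload". drive_tool: Moves the arm, as the interface text tells. Its arguments: {"type":"object","properties":{"steps":{"type":"array"}},"required":["steps"]}

```bash
ls; mkdir -p pics; python3 - <<'E'
from bench import arm
import cv2,numpy as np
for n in("top","side"):
    im,d=arm.get_image(n); cv2.imwrite(f"pics/{n}0.png",im); np.save(f"pics/{n}0.npy",d)
    p=arm.camera_params(n); print(n,p)
s=arm.read_state();print(s)
E
```

```text
pics
top {'K': array([[517.4607308 ,   0.        , 321.77593451],
       [  0.        , 517.4607308 , 243.74868483],
       [  0.        ,   0.        ,   1.        ]]), 'world_to_cam': array([[-5.88449523e-03, -9.99933052e-01, -9.96317953e-03,
         5.07591144e+01],
       [ 9.82456018e-01, -7.63828752e-03,  1.86337945e-01,
        -5.10701181e+02],
       [-1.86401572e-01, -8.69188094e-03,  9.82435191e-01,
        -9.49432290e+02],
       [ 0.00000000e+00,  0.00000000e+00,  0.00000000e+00,
         1.00000000e+00]])}
side {'K': array([[562.48661342,   0.        , 313.23016454],
       [  0.        , 562.48661342, 249.26216067],
       [  0.        ,   0.        ,   1.        ]]), 'world_to_cam': array([[ 8.51795273e-01,  5.23813486e-01, -8.01531475e-03,
        -4.64955289e+02],
       [-3.04786169e-01,  5.07953776e-01,  8.05660197e-01,
         8.00230441e+01],
       [ 4.26087086e-01, -6.83814590e-01,  5.92323730e-01,
        -1.44397988e+03],
       [ 0.00000000e+00,  0.00000000e+00,  0.00000000e+00,
         1.00000000e+00]])}
{'clock': 0.1, 'joints': array([ 1.54957646e+00,  3.85497041e-01,  6.80177219e-03, -4.53804767e-04,
       -1.19403189e+00, -2.58639547e-01]), 'joint_vel': array([-0.00064838, -0.00239716,  0.00181918,  0.00166174,  0.00043608,
       -0.00168212]), 'joint_efforts': array([-1.22174301e-04, -3.93317270e+01,  1.88930798e+01,  4.19789851e+00,
       -2.59839479e-03,  4.22852708e-06]), 'position': array([172.43169064, 600.13299914, 194.13314925]), 'ee_rot': array([ 9.90213644e-01, -1.39556305e-01, -9.50868745e-05,  9.83600869e-04]), 'contact_force': array([-0.00634967,  0.04825271, -0.03125037]), 'wrist_torque': array([-0.01869753, -0.00461375,  0.02012418]), 'gripper_width': 85.29684432165405}
```

View pics/top0.png

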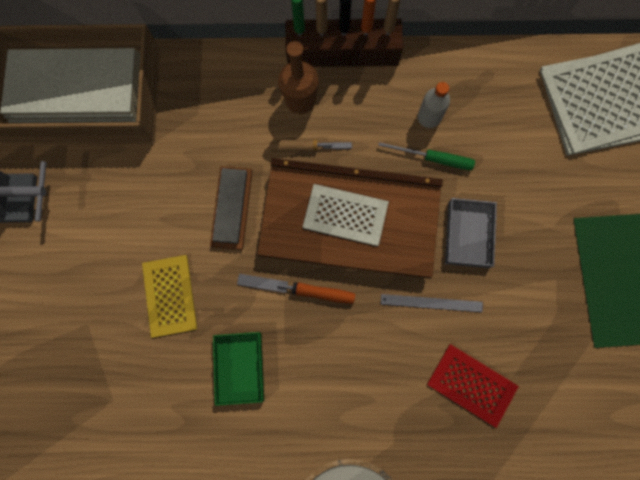

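View pics/side0.png

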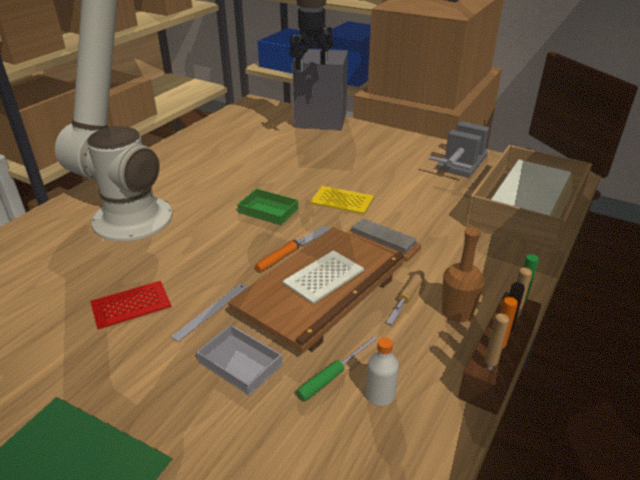

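The candidates in the top view are the white plate on the board (346,215), the yellow plate (170,296), the red plate (473,385) and the large white lattice (600,95). By the description it is the white one on the board. The steel tray is at (471,235), at the board's right (-y) end; the green one at (239,370) is not meant. The stone is at (232,207).

```bash
cat > h.py <<'E'
import cv2,numpy as np
from bench import arm
def ray(n,uv,z):
    p=arm.camera_params(n);K=p["K"];T=p["world_to_cam"];R=T[:3,:3];c=-R.T@T[:3,3]
    uv=np.atleast_2d(np.array(uv,float))
    d=np.c_[(uv[:,0]-K[0,2])/K[0,0],-(uv[:,1]-K[1,2])/K[1,1],-np.ones(len(uv))]@R
    return c+d*((z-c[2])/d[:,2])[:,None]
def proj(n,P):
    p=arm.camera_params(n);K=p["K"];T=p["world_to_cam"]
    q=np.atleast_2d(P)@T[:3,:3].T+T[:3,3]
    return np.c_[K[0,0]*q[:,0]/-q[:,2]+K[0,2],K[1,1]*-q[:,1]/-q[:,2]+K[1,2]]
def plate(n,im,box):
    x0,y0,x1,y1=box
    hsv=cv2.cvtColor(im,cv2.COLOR_BGR2HSV)
    m=((hsv[...,1]<70)&(hsv[...,2]>120)).astype(np.uint8)
    k=np.zeros_like(m);k[y0:y1,x0:x1]=m[y0:y1,x0:x1]
    cs,_=cv2.findContours(k,cv2.RETR_EXTERNAL,cv2.CHAIN_APPROX_NONE)
    c=max(cs,key=cv2.contourArea)
    w=ray(n,c[:,0,:]+0.0,51.)[:,:2].astype(np.float32)
    return c,cv2.minAreaRect(w),w
E
python3 - <<'E'
from h import *
im=cv2.imread("pics/top0.png")
c,r,w=plate("top",im,(280,170,410,260)); print("top",r,cv2.boxPoints(r))
i2=cv2.imread("pics/side0.png")
c2,r2,w2=plate("side",i2,(270,235,380,315)); print("side",r2,cv2.boxPoints(r2))
cv2.drawContours(im,[c],-1,(0,0,255),1)
cv2.imwrite("pics/crop0.png",cv2.resize(im[140:300,200:510],None,fx=2.5,fy=2.5,interpolation=cv2.INTER_NEAREST))
cv2.drawContours(i2,[c2],-1,(0,0,255),1)
cv2.imwrite("pics/crops0.png",cv2.resize(i2[200:400,180:440],None,fx=3,fy=3)[:600])
E
```

```text
top ((569.135009765625, 1.1298446655273438), (150.23463439941406, 90.33016967773438), 75.74559783935547) [[506.8645   -60.553864]
 [594.4136   -82.795654]
 [631.4055    62.813553]
 [543.85645   85.05534 ]]
side ((571.9443969726562, -0.26486968994140625), (154.6495361328125, 95.33308410644531), 75.79005432128906) [[506.75497  -63.52273 ]
 [599.17114  -86.92468 ]
 [637.1338    62.992992]
 [544.71765   86.39494 ]]
```

View pics/crop0.png

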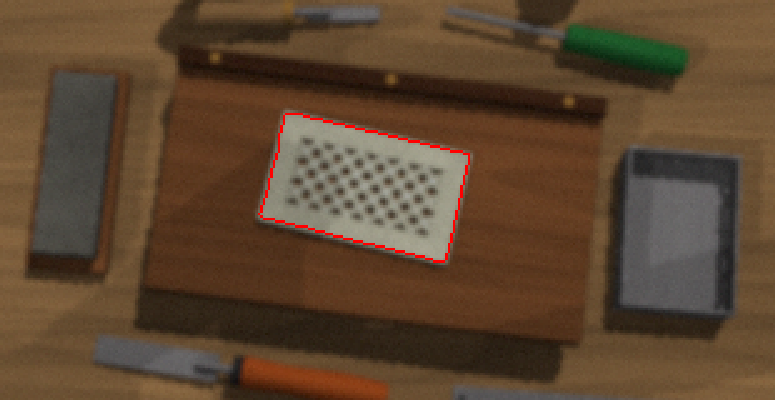

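View pics/crops0.png

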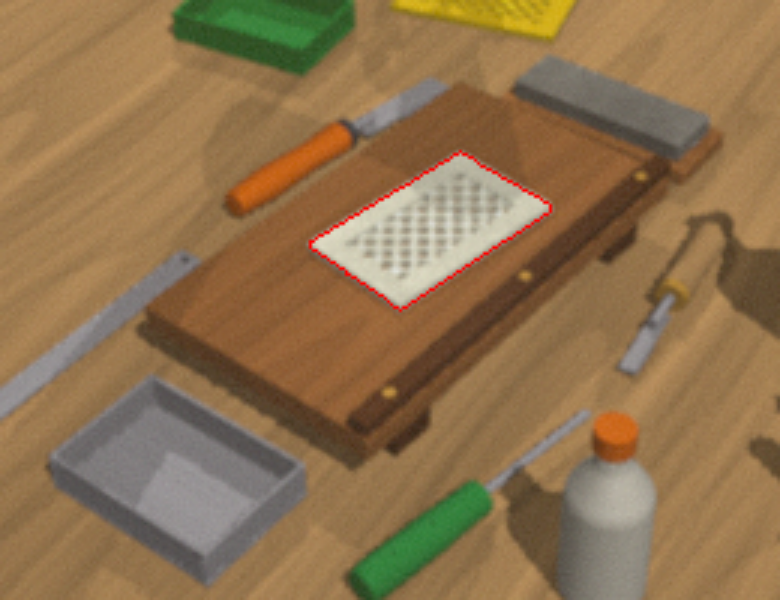

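The red contour in both crops hugs the white plate on the brown board, so the choice holds. The plate's angle is about -0.248 rad. Next I'll measure the board.

```bash
python3 - <<'E'
from h import *
np.set_printoptions(suppress=True,precision=1)
im=cv2.imread("pics/top0.png")
t=lambda x,y:(x/2.5+200-.3,y/2.5+140-.3)
print("top z45 front L,R",ray("top",[t(147,287),t(580,343)],45))
print("top z57 strip backL, backR, inner L,R",ray("top",[t(180,47),t(606,98),t(178,68),t(604,117)],57))
s=lambda x,y:(x/3+180,y/3+200)
print("side z45 frontR, frontL",ray("side",[s(148,312),s(462,83)],45))
print("side z57 strip end R outer,inner; ",ray("side",[s(365,430),s(347,413)],57))
# color edges
d=np.load("pics/top0.npy")
for x in(300,380,420):
    print(x,[(y,int(d[y,x])) for y in range(160,290,4)])
cv2.imwrite("pics/boardL.png",cv2.resize(im[155:285,250:330],None,fx=4.5,fy=4.5,interpolation=cv2.INTER_CUBIC))
cv2.imwrite("pics/boardR.png",cv2.resize(im[165:295,390:470],None,fx=4.5,fy=4.5,interpolation=cv2.INTER_CUBIC))
E
```

```text
top z45 front L,R [[ 491.5  169.5   45. ]
 [ 445.7 -162.    45. ]]
top z57 strip backL, backR, inner L,R [[ 681.5  145.1   57. ]
 [ 636.4 -188.5   57. ]
 [ 664.1  146.4   57. ]
 [ 621.  -186.2   57. ]]
side z45 frontR, frontL [[ 455.5 -168.    45. ]
 [ 498.8  170.3   45. ]]
side z57 strip end R outer,inner;  [[ 641.3 -193.8   57. ]
 [ 624.5 -187.6   57. ]]
300 [(160, 1080), (164, 1021), (168, 1021), (172, 1033), (176, 1029), (180, 1025), (184, 1021), (188, 1019), (192, 1020), (196, 1019), (200, 1017), (204, 1013), (208, 1017), (212, 1013), (216, 1014), (220, 1011), (224, 1008), (228, 1008), (232, 1003), (236, 1005), (240, 1000), (244, 1003), (248, 999), (252, 998), (256, 998), (260, 999), (264, 1039), (268, 1038), (272, 1037), (276, 1035), (280, 1034), (284, 1010), (288, 1002)]
380 [(160, 1079), (164, 1078), (168, 1077), (172, 1017), (176, 1013), (180, 1023), (184, 1023), (188, 1021), (192, 1020), (196, 1015), (200, 1012), (204, 1009), (208, 1007), (212, 1005), (216, 1006), (220, 1005), (224, 999), (228, 1001), (232, 998), (236, 1002), (240, 1001), (244, 999), (248, 1000), (252, 1000), (256, 994), (260, 996), (264, 994), (268, 992), (272, 1034), (276, 1033), (280, 1033), (284, 1034), (288, 1030)]
420 [(160, 1079), (164, 1075), (168, 1078), (172, 1073), (176, 1013), (180, 1010), (184, 1022), (188, 1018), (192, 1019), (196, 1015), (200, 1018), (204, 1015), (208, 1011), (212, 1013), (216, 1007), (220, 1009), (224, 1007), (228, 1003), (232, 1006), (236, 1003), (240, 1001), (244, 999), (248, 995), (252, 994), (256, 998), (260, 992), (264, 991), (268, 990), (272, 988), (276, 997), (280, 1032), (284, 1028), (288, 1028)]
```

View pics/boardL.png

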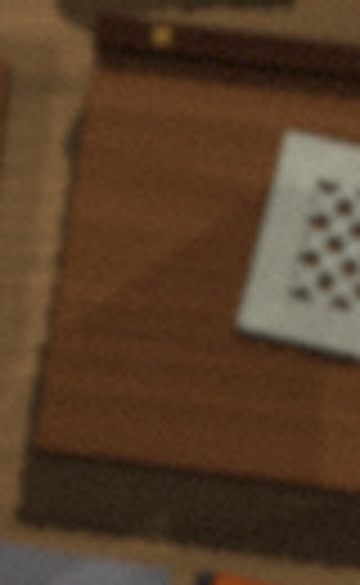

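View pics/boardR.png

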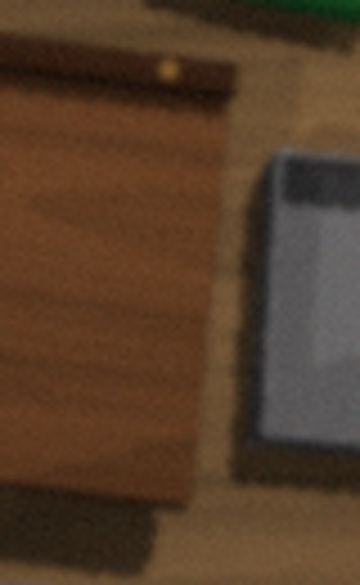

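Call:
{"api": "drive_tool", "payload": {"steps": [[0, 0, 0, -8.3, 0.07], [0.021, 0.028, 0, 0, 0.07], [0.021, 0.028, 0, 0, 0.07], [0.021, 0.028, 0, 0, 0.07], [0.021, 0.028, 0, 0, 0.07], [0.021, 0.028, 0, 0, 0.07], [0.021, 0.028, 0, 0, 0.07], [0.021, 0.028, 0, 0, 0.07], [0.021, 0.028, 0, 0, 0.07], [0.021, 0.028, 0, 0, 0.07], [0.021, 0.028, 0, 0, 0.07], [0.021, 0.028, 0, 0, 0.07], [0.021, 0.028, 0, 0, 0.07], [0.021, 0.028, 0, 0, 0.07], [0.021, 0.028, 0, 0, 0.07], [0.021, 0.028, 0, 0, 0.07], [0.021, 0.028, 0, 0, 0.07], [0.021, 0.028, 0, 0, 0.07], [0.021, 0.028, 0, 0, 0.07], [0, 0, 0, 0, 0.07]]}}

```text
clock: 2.1
position: [480.2, 47.7, 194.5]
ee_rot: [0.998, -0.07, -0.001, 0.0]
contact_force: [-0.4, 0.3, 0.1]
gripper_width: 70.1
```

```bash
cat > st.py <<'E'
from bench import arm
import numpy as np
from scipy.spatial.transform import Rotation as R
np.set_printoptions(suppress=True,precision=2)
O=np.array([576,-10.5]);a=-0.135
ex=np.array([np.cos(a),np.sin(a)]);ey=np.array([-np.sin(a),np.cos(a)])
if __name__=="__main__":
    s=arm.read_state();M=R.from_quat(s["ee_rot"]).as_matrix();d=s["position"][:2]-O
    print(s["clock"],s["position"],"board",d@ex,d@ey,"toolx deg",np.degrees(np.arctan2(M[1,0],M[0,0])),"z",M[:,2],"F",s["contact_force"],s["gripper_width"],"j",s["joints"])
E
python3 st.py
```

```text
2.1 [480.2   47.66 194.46] board -102.75606823388758 44.73805470140126 toolx deg -8.003550683481583 z [-0. -0. -1.] F [-0.36  0.27  0.09] 70.06767956929502 j [ 0.44  0.14 -0.33  0.   -1.1   0.99]
```

Call:
{"api": "drive_tool", "payload": {"steps": [[0.011, 0.017, 0, 0.3, 0.07], [0.011, 0.017, 0, 0, 0.07], [0, 0, 0.025, 0, 0.07], [0, 0, 0.03, 0, 0.07], [0, 0, 0.03, 0, 0.07], [0, 0, 0.03, 0, 0.07], [0, 0, 0.01, 0, 0.07], [0, 0, 0, 0, 0.07], [0, 0, 0, 0, 0.07]]}}

```text
clock: 3.0
position: [497.4, 14.2, 71.2]
ee_rot: [0.998, -0.07, 0.001, -0.0]
contact_force: [0.6, 0.2, 0.6]
gripper_width: 70.0
```

```bash
python3 st.py; python3 - <<'E'
from h import *
for n in("top","side"):
    im,d=arm.get_image(n); 
    im=im[140:300,200:510] if n=="top" else im[180:380,180:440]
    cv2.imwrite(f"pics/{n}1.png",cv2.resize(im,None,fx=2.5,fy=2.5))
E
```

```text
3.0 [497.42  14.15  71.17] board -81.18050028564487 13.85263178779662 toolx deg -7.9847826438971845 z [ 0.  0. -1.] F [0.56 0.21 0.57] 70.01701955764908 j [ 0.36  0.3  -0.47  0.   -0.8   1.08]
```

View pics/top1.png

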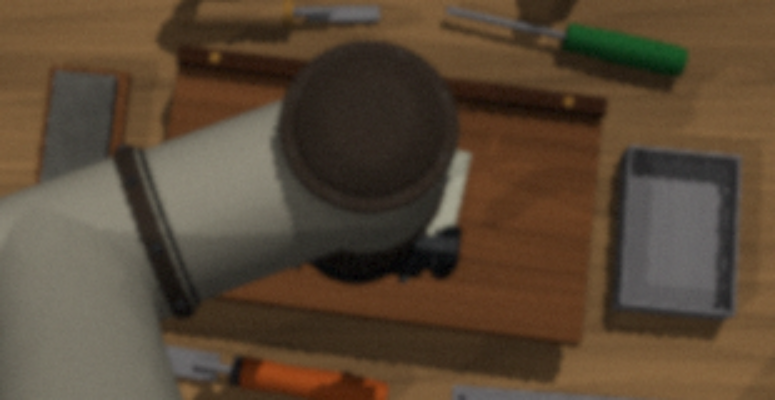

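View pics/side1.png

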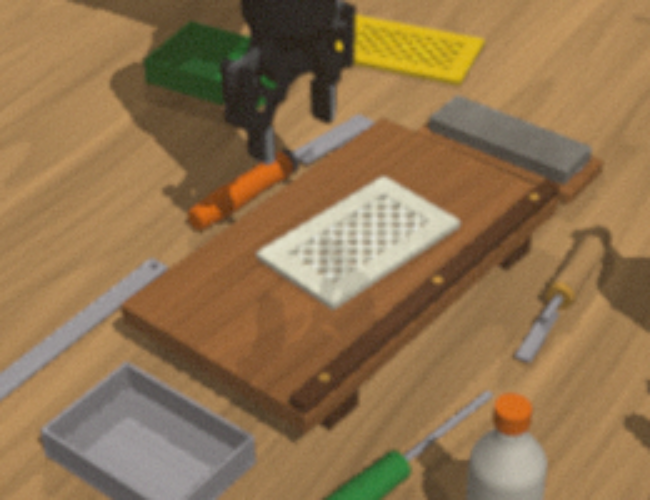

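The fingers stand open on the robot's side of the plate; the side crop shows a tip at full-frame pixel (286,244). I'll check that against the model.

```bash
python3 - <<'E'
from h import *
from st import *
P=np.array([497.4,14.2])
for z in(71,80,85):
  for s in(-42,42): print(z,s,(proj("side",np.r_[P+s*ey,z])-[180,180])*2.5)
print((proj("side",np.r_[P-42*ey,45])-[180,180])*2.5)
E
```

```text
71 -42 [[259.97 205.  ]]
71 42 [[324.14 159.1 ]]
80 -42 [[259.55 196.42]]
80 42 [[324.02 150.68]]
85 -42 [[259.31 191.62]]
85 42 [[323.95 145.97]]
[[261.16 229.36]]
```

```bash
python3 st.py; python3 - <<'E'
from h import *
im,d=arm.get_image("side")
p=arm.camera_params("side");K=p["K"];T=np.linalg.inv(p["world_to_cam"])
def w(u,v):
    D=d[v,u]; c=np.array([(u-K[0,2])/K[0,0]*D,-(v-K[1,2])/K[1,1]*D,-D,1]);return (T@c)[:3].round(0)
for u in range(264,326,4):
    col=[(v) for v in range(190,262) if im[v,u].max()<50]
    if col: v=col[-1]; print(u,v,w(u,v-2),w(u,v-6))
cv2.imwrite("pics/side2.png",cv2.resize(im[150:300,220:380],None,fx=4,fy=4))
E
```

```text
3.1 [497.71  14.21  71.68] board -80.90138539074923 13.947709678667314 toolx deg -8.0026565527863 z [ 0.  0. -1.] F [-0.21 -0.   -0.43] 69.66852580510059 j [ 0.36  0.3  -0.47  0.   -0.8   1.08]
268 207 [267. 225.   4.] [255. 243.   3.]
272 228 [481. -47. 169.] [483. -48. 180.]
276 229 [492. -48. 171.] [497. -54. 186.]
280 239 [488. -32. 136.] [502. -50. 162.]
284 242 [499. -33. 133.] [501. -36. 145.]
288 225 [1036. -785.  787.] [506. -26. 182.]
292 218 [512. -21. 188.] [509. -16. 194.]
296 210 [513.  -8. 200.] [514. -10. 211.]
300 206 [515.   4. 203.] [516.   2. 214.]
304 207 [511.  24. 189.] [509.  27. 197.]
308 226 [505.  47. 128.] [503.  50. 136.]
312 212 [517.  45. 168.] [519.  42. 180.]
316 206 [514.  66. 170.] [509.  74. 174.]
320 195 [520.  71. 196.] [518.  75. 203.]
```

View pics/side2.png

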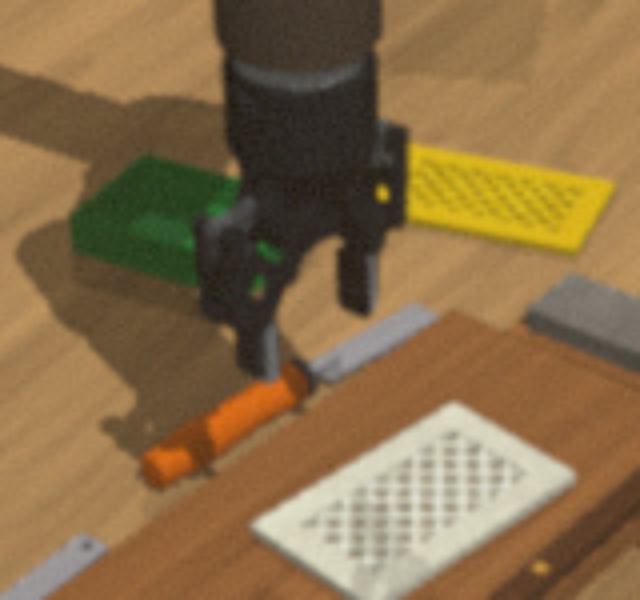

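```bash
python3 - <<'E'
from h import *
print(proj("side",[[172.4,600.1,194.1],[172.4,600.1,240],[497.6,14.2,71.5],[497.6,14.2,125]]))
im=cv2.imread("pics/side0.png");cv2.imwrite("pics/s0c.png",cv2.resize(im[0:120,250:390],None,fx=4,fy=4))
E
```

```text
[[311.43352535  84.26176339]
 [311.27743608  68.83106793]
 [297.17287087 252.46120243]
 [296.53050067 231.78392281]]
```

View pics/s0c.png

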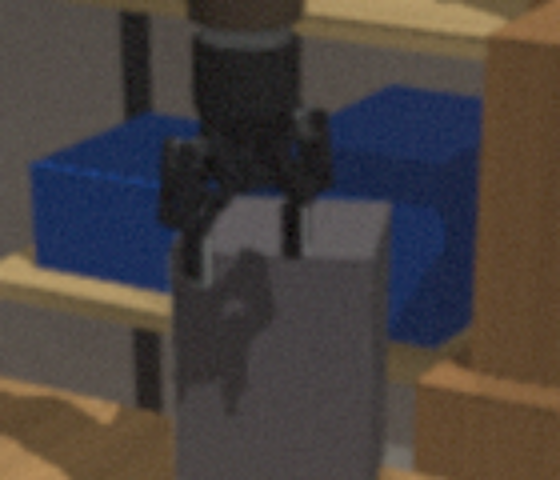

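The visible tips sit well above the reported TCP, about 45 to 50 mm by the side view. I'll shut the fingers to see where the tips are, then descend by touch.

Call:
{"api": "drive_tool", "payload": {"steps": [[0, 0, 0, 0, 0], [0, 0, 0, 0, 0], [0, 0, 0, 0, 0], [0, 0, 0, 0, 0], [0, 0, 0, 0, 0], [0, 0, 0, 0, 0]]}}

```text
clock: 3.75
position: [496.4, 13.7, 70.1]
ee_rot: [0.998, -0.07, -0.0, 0.0]
contact_force: [0.2, -0.5, -0.8]
gripper_width: -0.2
```

```bash
python3 st.py; python3 - <<'E'
from h import *
im,d=arm.get_image("side")
p=arm.camera_params("side");K=p["K"];T=np.linalg.inv(p["world_to_cam"])
def w(u,v):
    D=d[v,u]; c=np.array([(u-K[0,2])/K[0,0]*D,-(v-K[1,2])/K[1,1]*D,-D,1]);return (T@c)[:3].round(0)
for v in range(200,262,4):
    print(v,[(u,w(u,v)) for u in range(288,304,5)])
cv2.imwrite("pics/side3.png",cv2.resize(im[150:300,220:380],None,fx=4,fy=4))
E
```

```text
3.75 [496.42  13.69  70.08] board -82.11116989010014 13.262083206519932 toolx deg -8.031642440729165 z [-0. -0. -1.] F [ 0.23 -0.51 -0.8 ] -0.2017194458858452 j [ 0.36  0.3  -0.47  0.   -0.79  1.08]
200 [(288, array([505., -22., 223.])), (293, array([506.,  -7., 216.])), (298, array([512.,   2., 213.])), (303, array([514.,  16., 206.]))]
204 [(288, array([504., -22., 214.])), (293, array([507.,  -9., 208.])), (298, array([514.,  -2., 206.])), (303, array([514.,  16., 196.]))]
208 [(288, array([504., -23., 205.])), (293, array([505.,  -6., 197.])), (298, array([513.,  -0., 196.])), (303, array([511.,  20., 185.]))]
212 [(288, array([499., -15., 190.])), (293, array([506.,  -8., 188.])), (298, array([513.,  -1., 187.])), (303, array([514.,  15., 178.]))]
216 [(288, array([489.,  -2., 170.])), (293, array([501.,  -2., 174.])), (298, array([513.,  -1., 178.])), (303, array([511.,  20., 165.]))]
220 [(288, array([504., -24., 178.])), (293, array([493.,  10., 155.])), (298, array([508.,   5., 163.])), (303, array([510.,  20., 155.]))]
224 [(288, array([506., -27., 171.])), (293, array([507
[... 657 characters left out ...]
88, array([429.,  79.,  28.])), (293, array([437.,  89.,  25.])), (298, array([442., 101.,  20.])), (303, array([448., 113.,  14.]))]
248 [(288, array([433.,  73.,  22.])), (293, array([441.,  82.,  20.])), (298, array([441., 102.,   7.])), (303, array([482.,  62.,  47.]))]
252 [(288, array([436.,  68.,  15.])), (293, array([432.,  95.,  -4.])), (298, array([478.,  47.,  44.])), (303, array([487.,  54.,  43.]))]
256 [(288, array([433.,  72.,  -0.])), (293, array([1036., -785.,  787.])), (298, array([487.,  33.,  46.])), (303, array([497.,  38.,  47.]))]
260 [(288, array([478.,   8.,  48.])), (293, array([484.,  17.,  44.])), (298, array([492.,  25.,  42.])), (303, array([504.,  27.,  45.]))]
```

View pics/side3.png

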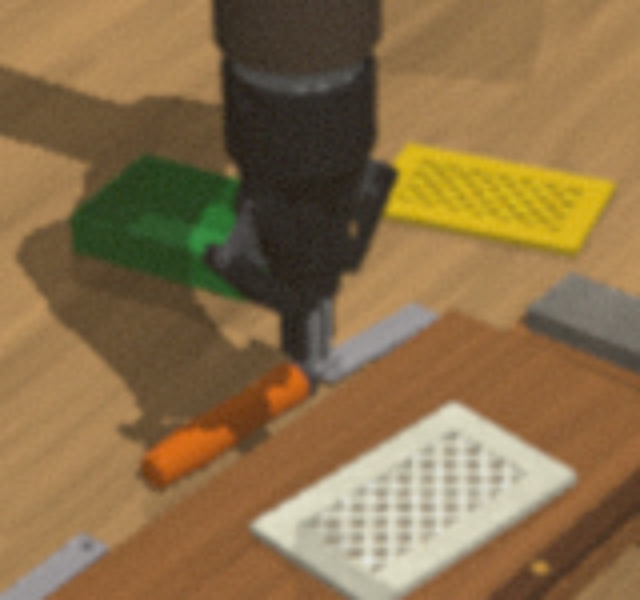

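Call:
{"api": "drive_tool", "payload": {"steps": [[0, 0, 0.01, 0, 0.06], [0, 0, 0.008, 0, 0.06], [0, 0, 0, 0, 0.06], [0, 0, 0, 0, 0.06], [0, 0, 0, 0, 0.06], [0, 0, 0, 0, 0.06]]}}

```text
clock: 4.4
position: [496.7, 13.8, 52.3]
ee_rot: [0.998, -0.07, 0.0, -0.0]
contact_force: [-0.6, 0.3, -0.4]
gripper_width: 59.8
```

```bash
python3 st.py; python3 - <<'E'
from h import *
im,d=arm.get_image("side")
cv2.imwrite("pics/side4.png",cv2.resize(im[150:300,220:380],None,fx=4,fy=4))
E
```

```text
4.4 [496.7   13.78  52.32] board -81.84424706019033 13.383906411756469 toolx deg -8.028231704847553 z [ 0.  0. -1.] F [-0.57  0.35 -0.43] 59.8117183985284 j [ 0.36  0.33 -0.49  0.   -0.75  1.08]
```

View pics/side4.png

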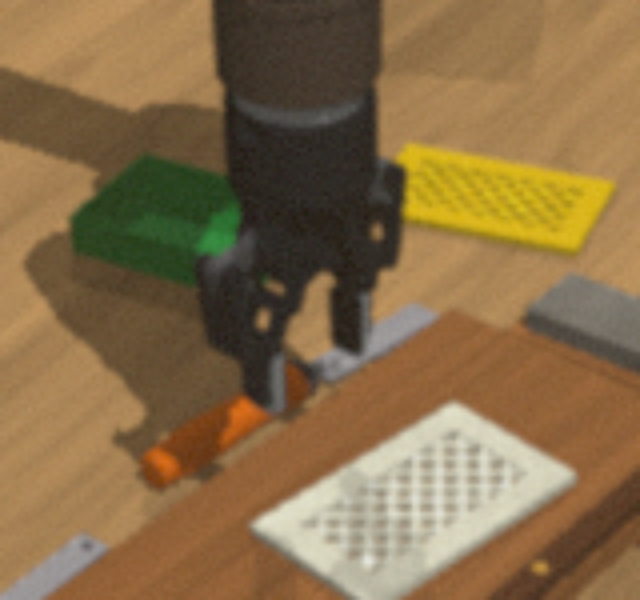

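Call:
{"api": "drive_tool", "payload": {"steps": [[0, 0, 0.005, 0, 0.06], [0, 0, 0, 0, 0.06]]}}

```text
clock: 4.65
position: [495.9, 13.6, 46.5]
ee_rot: [0.998, -0.07, -0.001, 0.0]
contact_force: [-0.2, 0.1, -0.0]
gripper_width: 59.6
```

Call:
{"api": "drive_tool", "payload": {"steps": [[0, 0, 0.004, 0, 0.06], [0, 0, 0, 0, 0.06]]}}

```text
clock: 4.85
position: [496.0, 13.6, 42.6]
ee_rot: [0.998, -0.07, -0.001, 0.0]
contact_force: [-0.4, -0.8, 0.4]
gripper_width: 60.0
```

Call:
{"api": "drive_tool", "payload": {"steps": [[0, 0, 0.004, 0, 0.06], [0, 0, 0, 0, 0.06]]}}

```text
clock: 5.05
position: [496.0, 13.6, 38.6]
ee_rot: [0.998, -0.07, -0.001, 0.0]
contact_force: [-0.8, -0.2, -1.0]
gripper_width: 59.9
```

Call:
{"api": "drive_tool", "payload": {"steps": [[0, 0, 0.005, 0, 0.06], [0, 0, 0, 0, 0.06]]}}

```text
clock: 5.25
position: [495.9, 13.6, 33.4]
ee_rot: [0.998, -0.07, -0.001, 0.0]
contact_force: [-0.0, -0.6, 0.2]
gripper_width: 60.3
```

Call:
{"api": "drive_tool", "payload": {"steps": [[0, 0, 0.005, 0, 0.06], [0, 0, 0, 0, 0.06], [0, 0, 0, 0, 0.06]]}}

```text
clock: 5.55
position: [496.4, 13.7, 28.9]
ee_rot: [0.998, -0.07, -0.0, 0.0]
contact_force: [-0.9, -0.5, 0.2]
gripper_width: 59.9
```

```bash
python3 st.py; python3 - <<'E'
from h import *
im,d=arm.get_image("side")
cv2.imwrite("pics/side5.png",cv2.resize(im[150:300,220:380],None,fx=4,fy=4))
im,d=arm.get_image("top")
cv2.imwrite("pics/top5.png",cv2.resize(im[140:300,200:510],None,fx=2.5,fy=2.5))
E
```

```text
5.55 [496.39  13.67  28.94] board -82.13809293468955 13.23698559806319 toolx deg -8.029303825484696 z [-0. -0. -1.] F [-0.85 -0.47  0.24] 59.86324986916676 j [ 0.36  0.37 -0.52  0.   -0.69  1.08]
```

View pics/side5.png

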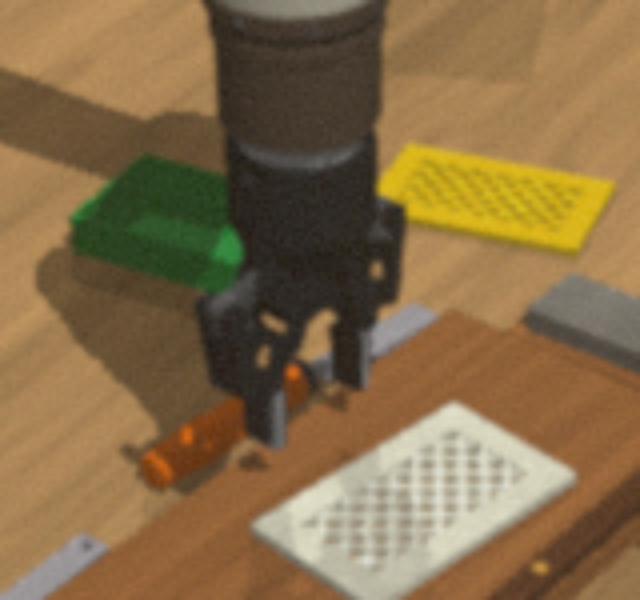

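View pics/top5.png

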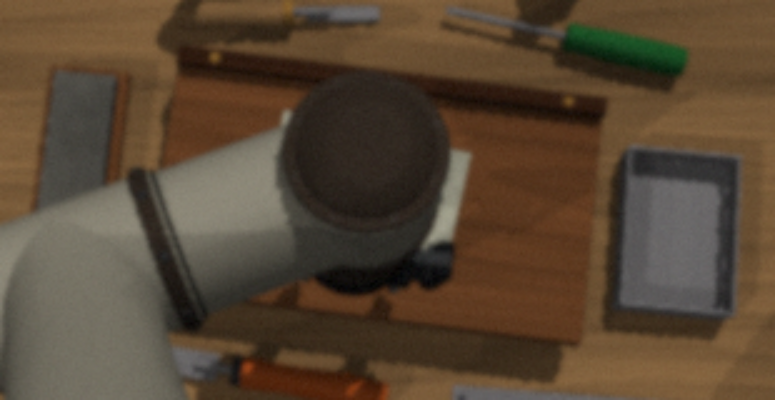

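The tips are still about 20 mm above the board and nothing has been touched. The reported TCP lies roughly 30 mm beyond the real tips, so I'm continuing by touch.

Call:
{"api": "drive_tool", "payload": {"steps": [[0, 0, 0.006, 0, 0.06], [0, 0, 0.004, 0, 0.06], [0, 0, 0, 0, 0.06]]}}

```text
clock: 5.95
position: [495.8, 13.5, 18.3]
ee_rot: [0.998, -0.07, -0.001, 0.0]
contact_force: [0.5, 0.5, 0.3]
gripper_width: 60.0
```

Call:
{"api": "drive_tool", "payload": {"steps": [[0, 0, 0.003, 0, 0.06], [0, 0, 0, 0, 0.06]]}}

```text
clock: 6.15
position: [496.2, 13.7, 15.7]
ee_rot: [0.998, -0.07, -0.0, 0.0]
contact_force: [1.0, 0.2, 0.2]
gripper_width: 60.1
```

Call:
{"api": "drive_tool", "payload": {"steps": [[0, 0, 0.002, 0, 0.06], [0, 0, 0, 0, 0.06]]}}

```text
clock: 6.35
position: [496.3, 13.7, 13.9]
ee_rot: [0.998, -0.07, -0.0, 0.0]
contact_force: [0.6, -0.7, 0.8]
gripper_width: 60.0
```

Call:
{"api": "drive_tool", "payload": {"steps": [[0, 0, 0.002, 0, 0.06], [0, 0, 0, 0, 0.06]]}}

```text
clock: 6.55
position: [496.3, 13.7, 11.9]
ee_rot: [0.998, -0.07, -0.0, 0.0]
contact_force: [0.2, 0.2, 0.6]
gripper_width: 60.2
```

```bash
python3 - <<'E'
from h import *
im,d=arm.get_image("side")
cv2.imwrite("pics/side6.png",cv2.resize(im[200:300,240:360],None,fx=6,fy=6))
E
```

```text
(no output)
```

View pics/side6.png

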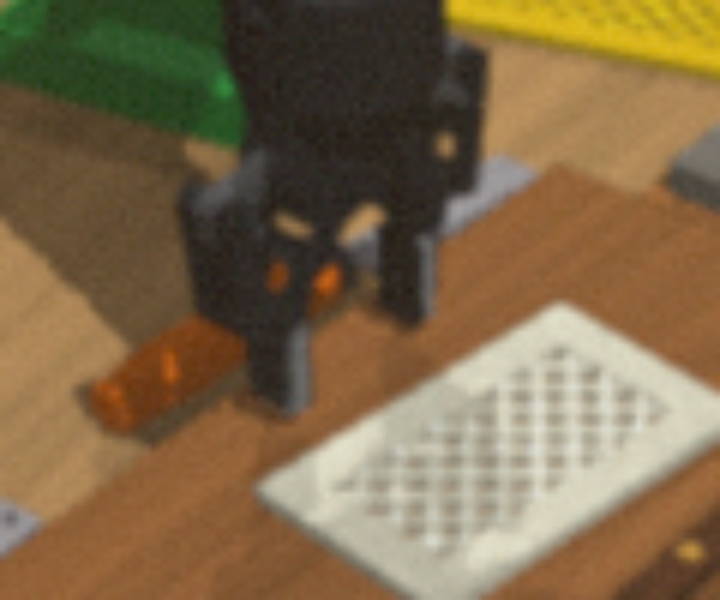

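Call:
{"api": "drive_tool", "payload": {"steps": [[0, 0, 0.0015, 0, 0.06], [0, 0, 0, 0, 0.06]]}}

```text
clock: 6.8
position: [496.3, 13.7, 10.5]
ee_rot: [0.998, -0.07, -0.0, 0.0]
contact_force: [-0.1, -0.4, -0.4]
gripper_width: 60.3
```

Call:
{"api": "drive_tool", "payload": {"steps": [[0, 0, 0.0015, 0, 0.06], [0, 0, 0, 0, 0.06]]}}

```text
clock: 7.0
position: [496.3, 13.7, 8.9]
ee_rot: [0.998, -0.07, -0.0, 0.0]
contact_force: [-0.3, 0.6, -0.1]
gripper_width: 59.8
```

Call:
{"api": "drive_tool", "payload": {"steps": [[0, 0, 0.001, 0, 0.06], [0, 0, 0, 0, 0.06]]}}

```text
clock: 7.2
position: [496.4, 13.7, 8.0]
ee_rot: [0.998, -0.07, -0.0, 0.0]
contact_force: [-0.2, -0.0, 0.6]
gripper_width: 59.6
```

Call:
{"api": "drive_tool", "payload": {"steps": [[0, 0, 0.001, 0, 0.06], [0, 0, 0, 0, 0.06]]}}

```text
clock: 7.4
position: [496.4, 13.7, 7.0]
ee_rot: [0.998, -0.07, -0.0, 0.0]
contact_force: [0.6, -1.1, -0.2]
gripper_width: 60.2
```

Call:
{"api": "drive_tool", "payload": {"steps": [[0, 0, 0.001, 0, 0.06], [0, 0, 0, 0, 0.06]]}}

```text
clock: 7.6
position: [496.4, 13.7, 6.0]
ee_rot: [0.998, -0.07, -0.0, 0.0]
contact_force: [-1.2, 0.1, -0.6]
gripper_width: 60.0
```

Call:
{"api": "drive_tool", "payload": {"steps": [[0, 0, 0.001, 0, 0.06], [0, 0, 0, 0, 0.06]]}}

```text
clock: 7.8
position: [496.4, 13.7, 5.0]
ee_rot: [0.998, -0.07, -0.0, 0.0]
contact_force: [0.2, -0.5, 0.1]
gripper_width: 59.7
```

```bash
python3 - <<'E'
from h import *
im,d=arm.get_image("side")
cv2.imwrite("pics/side7.png",cv2.resize(im[200:300,240:360],None,fx=6,fy=6))
E
```

```text
(no output)
```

View pics/side7.png

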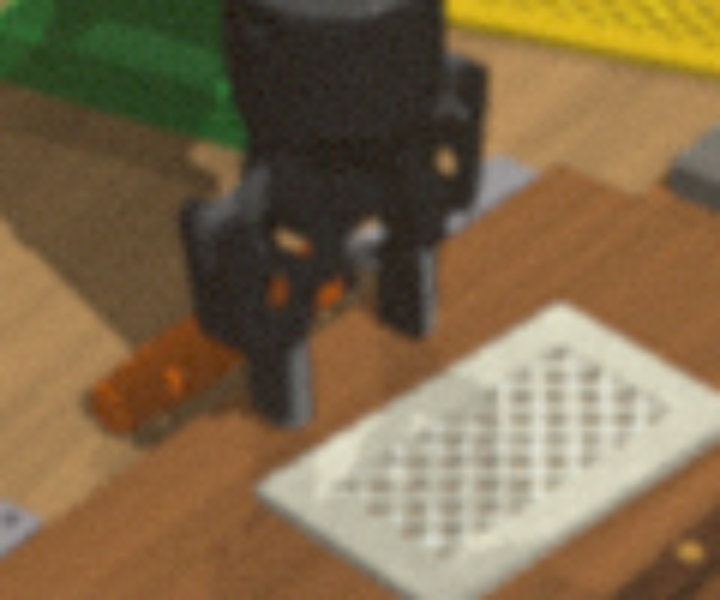

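Call:
{"api": "drive_tool", "payload": {"steps": [[0, 0, 0.001, 0, 0.06], [0, 0, 0, 0, 0.06]]}}

```text
clock: 8.05
position: [496.4, 13.7, 4.0]
ee_rot: [0.998, -0.07, -0.0, 0.0]
contact_force: [-1.0, 0.4, 0.6]
gripper_width: 59.9
```

Call:
{"api": "drive_tool", "payload": {"steps": [[0, 0, 0.001, 0, 0.06], [0, 0, 0, 0, 0.06]]}}

```text
clock: 8.25
position: [496.5, 13.7, 3.8]
ee_rot: [0.998, -0.07, 0.0, 0.0]
contact_force: [-2.0, -0.2, 5.6]
gripper_width: 59.8
```

Call:
{"api": "drive_tool", "payload": {"steps": [[0, 0, 0.001, 0, 0.06], [0, 0, 0, 0, 0.06]]}}

```text
clock: 8.45
position: [496.5, 13.7, 3.7]
ee_rot: [0.998, -0.07, 0.0, 0.0]
contact_force: [-3.8, -0.1, 12.2]
gripper_width: 60.1
```

Contact with the board came at a reported z of about 3.8 (12 N). I'll raise about 4 mm and push toward the strip.

Call:
{"api": "drive_tool", "payload": {"steps": [[0, 0, -0.004, 0, 0.06], [0.003, 0, 0, 0, 0.06], [0.003, 0, 0, 0, 0.06], [0.003, 0, 0, 0, 0.06], [0.003, 0, 0, 0, 0.06], [0.003, 0, 0, 0, 0.06], [0.003, 0, 0, 0, 0.06], [0.003, 0, 0, 0, 0.06], [0.003, 0, 0, 0, 0.06], [0, 0, 0, 0, 0.06]]}}

```text
clock: 9.45
position: [520.8, 10.4, 6.1]
ee_rot: [0.998, -0.07, 0.0, -0.0]
contact_force: [-0.6, 0.8, -0.4]
gripper_width: 60.0
```

```bash
python3 st.py; python3 - <<'E'
from h import *
im,d=arm.get_image("side")
cv2.imwrite("pics/side8.png",cv2.resize(im[210:330,240:400],None,fx=5,fy=5))
E
```

```text
9.45 [520.77  10.38   6.1 ] board -57.533121485599 13.256219218260672 toolx deg -8.033565989359465 z [ 0.  0. -1.] F [-0.61  0.76 -0.42] 59.99799161904472 j [ 0.33  0.43 -0.48  0.   -0.66  1.1 ]
```

View pics/side8.png

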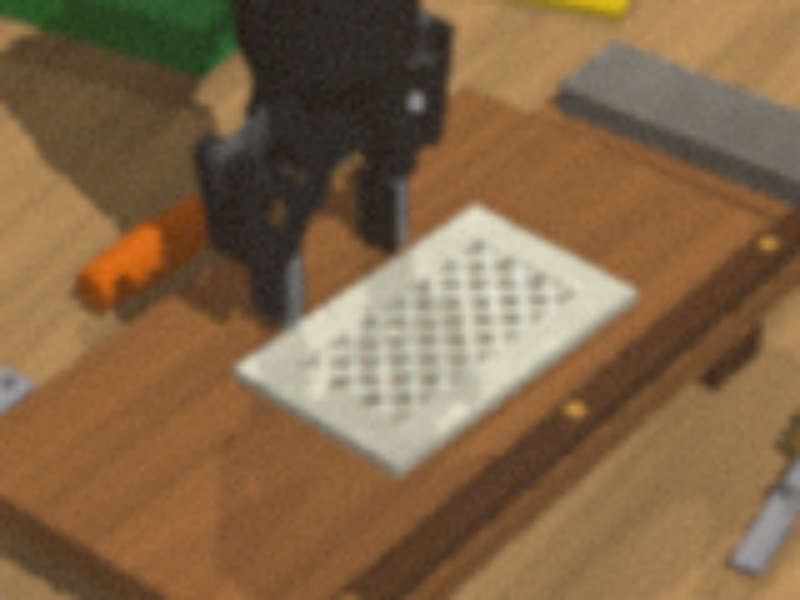

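The -y finger is just reaching the near edge at crop (295,315). Continuing.

Call:
{"api": "drive_tool", "payload": {"steps": [[0.003, 0, 0, 0, 0.06], [0.003, 0, 0, 0, 0.06], [0.003, 0, 0, 0, 0.06], [0.003, 0, 0, 0, 0.06], [0.003, 0, 0, 0, 0.06], [0.003, 0, 0, 0, 0.06], [0, 0, 0, 0, 0.06]]}}

```text
clock: 10.2
position: [538.8, 7.9, 6.1]
ee_rot: [0.998, -0.07, 0.0, -0.0]
contact_force: [1.0, 0.0, 0.5]
gripper_width: 60.1
```

```bash
python3 st.py; python3 - <<'E'
from h import *
im,d=arm.get_image("side")
cv2.imwrite("pics/side9.png",cv2.resize(im[210:330,240:400],None,fx=5,fy=5))
E
```

```text
10.2 [538.76   7.87   6.15] board -39.37829751664541 13.194951378493226 toolx deg -8.033721007423049 z [ 0.  0. -1.] F [1.03 0.02 0.5 ] 60.06771360158375 j [ 0.32  0.46 -0.43  0.   -0.68  1.11]
```

View pics/side9.png

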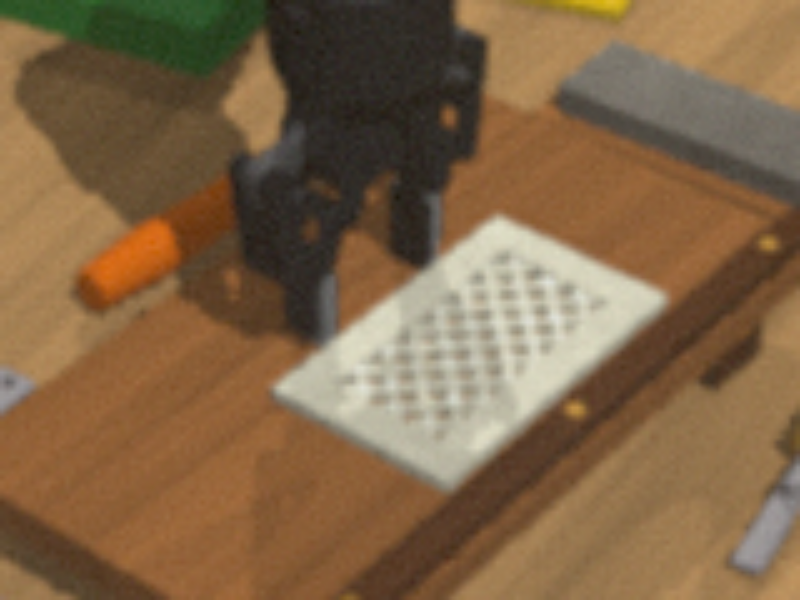

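The plate is now parallel to the board, with about 10 mm left to the strip.

Call:
{"api": "drive_tool", "payload": {"steps": [[0.002, 0, 0, 0, 0.06], [0.002, 0, 0, 0, 0.06], [0.002, 0, 0, 0, 0.06], [0, 0, 0, 0, 0.06]]}}

```text
clock: 10.65
position: [544.5, 7.0, 6.2]
ee_rot: [0.998, -0.07, 0.0, -0.0]
contact_force: [-0.9, -0.1, -0.1]
gripper_width: 59.9
```

Call:
{"api": "drive_tool", "payload": {"steps": [[0.001, 0, 0, 0, 0.06], [0.001, 0, 0, 0, 0.06], [0, 0, 0, 0, 0.06]]}}

```text
clock: 10.95
position: [546.1, 6.7, 6.1]
ee_rot: [0.998, -0.07, 0.0, 0.0]
contact_force: [-0.2, -0.8, 0.6]
gripper_width: 60.1
```

Call:
{"api": "drive_tool", "payload": {"steps": [[0.001, 0, 0, 0, 0.06], [0, 0, 0, 0, 0.06]]}}

```text
clock: 11.15
position: [547.1, 6.6, 6.1]
ee_rot: [0.998, -0.07, 0.0, 0.0]
contact_force: [-1.0, -0.5, 0.5]
gripper_width: 59.9
```

Call:
{"api": "drive_tool", "payload": {"steps": [[0.001, 0, 0, 0, 0.06], [0, 0, 0, 0, 0.06]]}}

```text
clock: 11.35
position: [548.1, 6.4, 6.1]
ee_rot: [0.998, -0.07, 0.0, -0.0]
contact_force: [-1.0, 0.1, 0.4]
gripper_width: 60.0
```

Call:
{"api": "drive_tool", "payload": {"steps": [[0.001, 0, 0, 0, 0.06], [0, 0, 0, 0, 0.06]]}}

```text
clock: 11.55
position: [548.7, 6.2, 6.1]
ee_rot: [0.998, -0.07, -0.0, 0.0]
contact_force: [-0.8, 0.3, 1.1]
gripper_width: 60.1
```

Call:
{"api": "drive_tool", "payload": {"steps": [[0.001, 0, 0, 0, 0.06], [0, 0, 0, 0, 0.06]]}}

```text
clock: 11.75
position: [548.7, 6.1, 6.0]
ee_rot: [0.998, -0.07, -0.001, 0.0]
contact_force: [-5.0, 2.7, 2.8]
gripper_width: 60.2
```

Call:
{"api": "drive_tool", "payload": {"steps": [[0.001, 0, 0, 0, 0.06], [0, 0, 0, 0, 0.06]]}}

```text
clock: 11.95
position: [548.7, 6.0, 5.9]
ee_rot: [0.998, -0.07, -0.002, 0.0]
contact_force: [-7.0, 2.8, 5.9]
gripper_width: 59.8
```

```bash
python3 st.py; python3 - <<'E'
from h import *
im,d=arm.get_image("side")
cv2.imwrite("pics/side10.png",cv2.resize(im[210:330,240:400],None,fx=5,fy=5))
E
```

```text
11.95 [548.71   5.98   5.87] board -29.264612007884388 12.658401776618192 toolx deg -8.051610587446309 z [-0. -0. -1.] F [-6.97  2.77  5.95] 59.812706370391126 j [ 0.31  0.47 -0.4  -0.   -0.7   1.13]
```

View pics/side10.png

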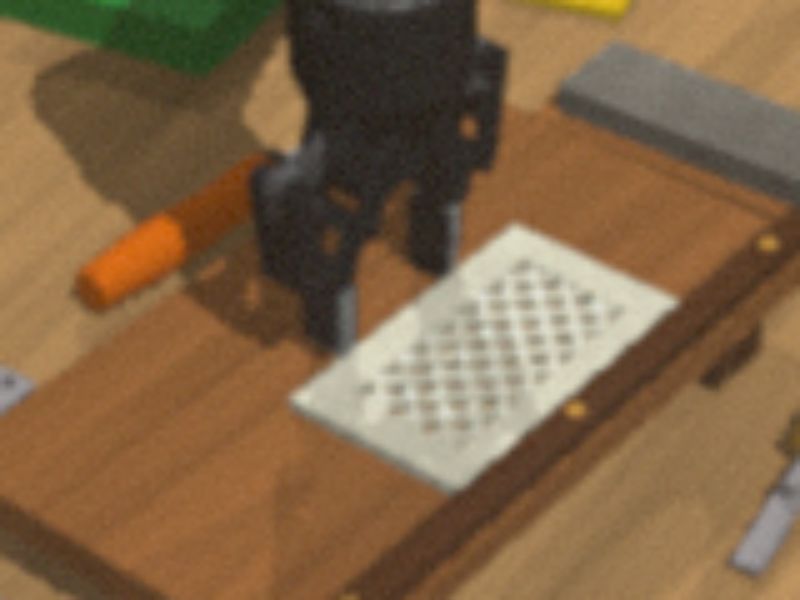

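The plate is flush: no gap along the strip, and the force rose to 7 N. Backing off, lifting, and measuring the plate's +y end.

Call:
{"api": "drive_tool", "payload": {"steps": [[-0.008, 0, 0, 0, 0.06], [-0.007, 0, 0, 0, 0.06], [0, 0, -0.03, 0, 0.06], [0, 0, -0.03, 0, 0.04], [0, -0.03, 0, 0, 0.02], [0, -0.03, 0, 0, 0], [0, -0.03, 0, 0, 0], [0, -0.02, 0, 0, 0], [0, 0, 0, 0, 0]]}}

```text
clock: 12.9
position: [552.5, 119.5, 66.4]
ee_rot: [0.998, -0.068, 0.001, -0.001]
contact_force: [-1.0, -0.1, -0.0]
gripper_width: 0.4
```

```bash
cat > pl.py <<'E'
import sys
from h import *
from st import *
k=sys.argv[1]
for n,b in(("side",(225,200,420,400)),("top",(270,160,480,270))):
    im,d=arm.get_image(n); c,r,w=plate(n,im,b)
    bp=cv2.boxPoints(r); q=(bp-O)@np.c_[ex,ey]
    print(n,r[1],"ctr board",(np.array(r[0])-O)@np.c_[ex,ey],"corners",q.tolist())
    cv2.drawContours(im,[c],-1,(0,0,255),1)
    cr=im[200:350,220:420] if n=="side" else im[140:300,250:500]
    cv2.imwrite(f"pics/{n}_{k}.png",cv2.resize(cr,None,fx=3,fy=3))
E
python3 st.py; python3 pl.py a
```

```text
12.9 [552.48 119.46  66.37] board -40.79614029452337 125.61113769455206 toolx deg -7.846574527034428 z [ 0.  0. -1.] F [-0.97 -0.06 -0.03] 0.4348274669450459 j [ 0.5   0.41 -0.31  0.   -0.85  0.93]
side (155.17257690429688, 88.71765899658203) ctr board [25.58 14.07] corners [[-19.283744687561537, -63.221648164068604], [69.43207999084615, -63.80074108389039], [70.4449554934856, 91.36852491234377], [-18.270869184922105, 91.94761783216555]]
top (150.87969970703125, 86.30426025390625) ctr board [24.24 15.56] corners [[-19.765555508674957, -59.38370087558887], [66.53316437851706, -60.357546076060295], [68.23567801528817, 90.51254702500225], [-18.063041871903838, 91.48639222547367]]
```

View pics/side_a.png

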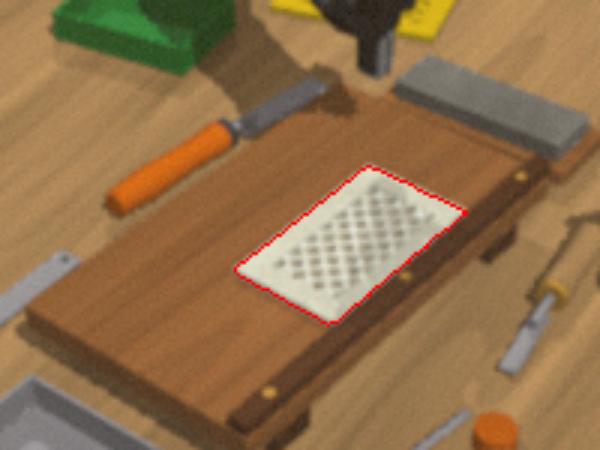

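View pics/top_a.png

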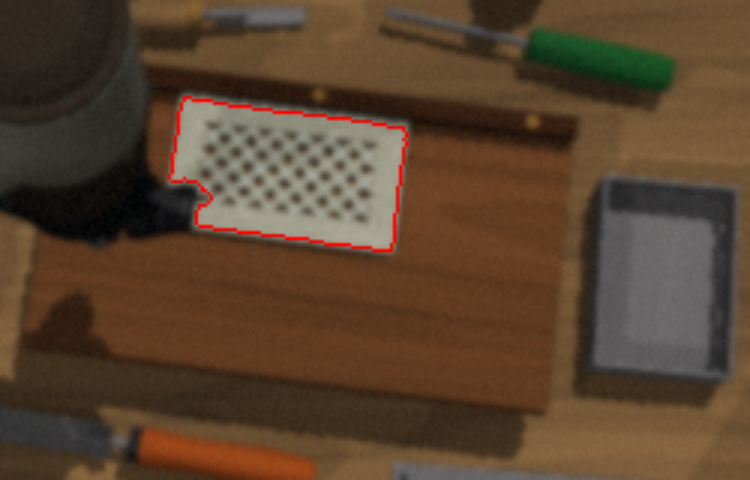

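Call:
{"api": "drive_tool", "payload": {"steps": [[0.03, 0, 0, 0, 0], [0.03, 0, 0, 0, 0], [0, 0.002, 0.015, 0, 0], [0, 0, 0.015, 0, 0], [0, 0, 0.01, 0, 0], [0, 0, 0.005, 0, 0], [0, 0, 0, 0, 0], [0, 0, 0, 0, 0]]}}

```text
clock: 13.8
position: [610.9, 106.7, 21.7]
ee_rot: [0.998, -0.07, 0.001, -0.0]
contact_force: [0.6, 0.1, 0.2]
gripper_width: 0.1
```

```bash
python3 st.py;  python3 - <<'E'
from h import *
im,d=arm.get_image("side")
cv2.imwrite("pics/side11.png",cv2.resize(im[180:300,270:430],None,fx=5,fy=5))
E
```

```text
13.8 [610.95 106.71  21.72] board 18.853744533336904 120.85192080032951 toolx deg -8.018721805520427 z [ 0.  0. -1.] F [0.58 0.07 0.2 ] 0.06704285761188064 j [ 0.43  0.54 -0.21  0.   -0.82  1.  ]
```

View pics/side11.png

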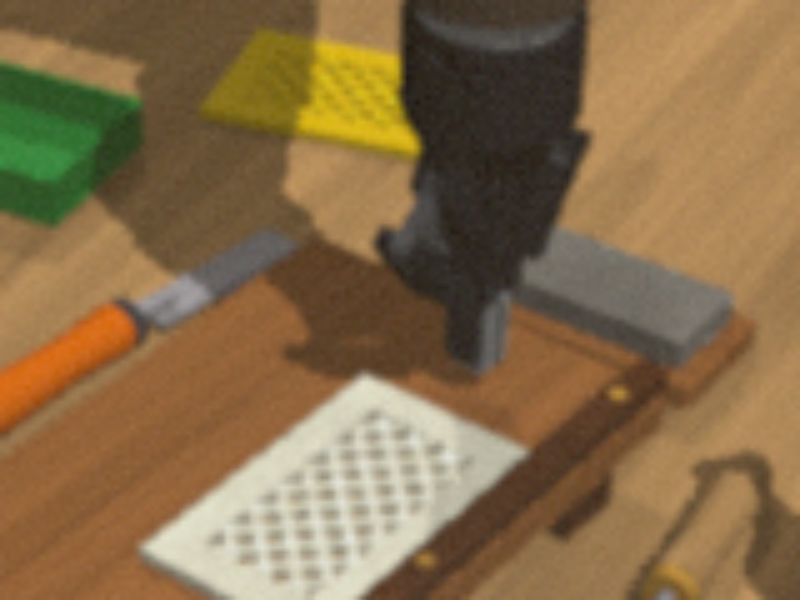

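Call:
{"api": "drive_tool", "payload": {"steps": [[0, 0, 0.003, 0, 0], [0, 0, 0, 0, 0]]}}

```text
clock: 14.05
position: [610.5, 106.8, 18.2]
ee_rot: [0.998, -0.07, 0.0, -0.0]
contact_force: [-0.6, 0.0, -0.7]
gripper_width: 0.2
```

Call:
{"api": "drive_tool", "payload": {"steps": [[0, 0, 0.0015, 0, 0], [0, 0, 0, 0, 0]]}}

```text
clock: 14.25
position: [610.5, 106.7, 16.5]
ee_rot: [0.998, -0.07, -0.0, 0.0]
contact_force: [-0.2, 0.7, -0.1]
gripper_width: 0.1
```

Call:
{"api": "drive_tool", "payload": {"steps": [[0, 0, 0.0015, 0, 0], [0, 0, 0, 0, 0]]}}

```text
clock: 14.45
position: [610.4, 106.7, 14.9]
ee_rot: [0.998, -0.07, -0.0, 0.0]
contact_force: [0.4, -0.3, 0.2]
gripper_width: -0.5
```

Call:
{"api": "drive_tool", "payload": {"steps": [[0, 0, 0.0015, 0, 0], [0, 0, 0, 0, 0]]}}

```text
clock: 14.65
position: [610.4, 106.6, 13.4]
ee_rot: [0.998, -0.07, -0.0, 0.0]
contact_force: [-0.6, 0.1, -0.3]
gripper_width: 0.2
```

Call:
{"api": "drive_tool", "payload": {"steps": [[0, 0, 0.001, 0, 0], [0, 0, 0, 0, 0]]}}

```text
clock: 14.85
position: [610.5, 106.7, 12.5]
ee_rot: [0.998, -0.07, -0.0, 0.0]
contact_force: [0.1, 0.3, 0.2]
gripper_width: -0.4
```

Call:
{"api": "drive_tool", "payload": {"steps": [[0, 0, 0.001, 0, 0], [0, 0, 0, 0, 0]]}}

```text
clock: 15.05
position: [610.5, 106.7, 11.5]
ee_rot: [0.998, -0.07, -0.0, 0.0]
contact_force: [0.4, 0.0, -0.3]
gripper_width: -0.2
```

Call:
{"api": "drive_tool", "payload": {"steps": [[0, 0, 0.001, 0, 0], [0, 0, 0, 0, 0]]}}

```text
clock: 15.25
position: [610.5, 106.6, 10.5]
ee_rot: [0.998, -0.07, -0.0, 0.0]
contact_force: [-0.5, -0.4, -0.6]
gripper_width: 0.1
```

Call:
{"api": "drive_tool", "payload": {"steps": [[0, 0, 0.001, 0, 0], [0, 0, 0, 0, 0]]}}

```text
clock: 15.45
position: [610.5, 106.7, 9.5]
ee_rot: [0.998, -0.07, -0.0, 0.0]
contact_force: [-0.4, -0.1, -0.9]
gripper_width: 0.1
```

Call:
{"api": "drive_tool", "payload": {"steps": [[0, 0, 0.001, 0, 0], [0, 0, 0, 0, 0]]}}

```text
clock: 15.65
position: [610.7, 106.7, 9.0]
ee_rot: [0.998, -0.07, 0.0, -0.0]
contact_force: [-1.5, -0.4, 2.0]
gripper_width: -0.2
```

Call:
{"api": "drive_tool", "payload": {"steps": [[0, 0, 0.001, 0, 0], [0, 0, 0, 0, 0]]}}

```text
clock: 15.85
position: [610.7, 106.7, 8.9]
ee_rot: [0.998, -0.07, 0.0, 0.0]
contact_force: [-3.5, 0.0, 6.6]
gripper_width: -0.4
```

```bash
python3 - <<'E'
from h import *
im,d=arm.get_image("side")
cv2.imwrite("pics/side12.png",cv2.resize(im[180:300,270:430],None,fx=5,fy=5))
E
```

```text
(no output)
```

View pics/side12.png

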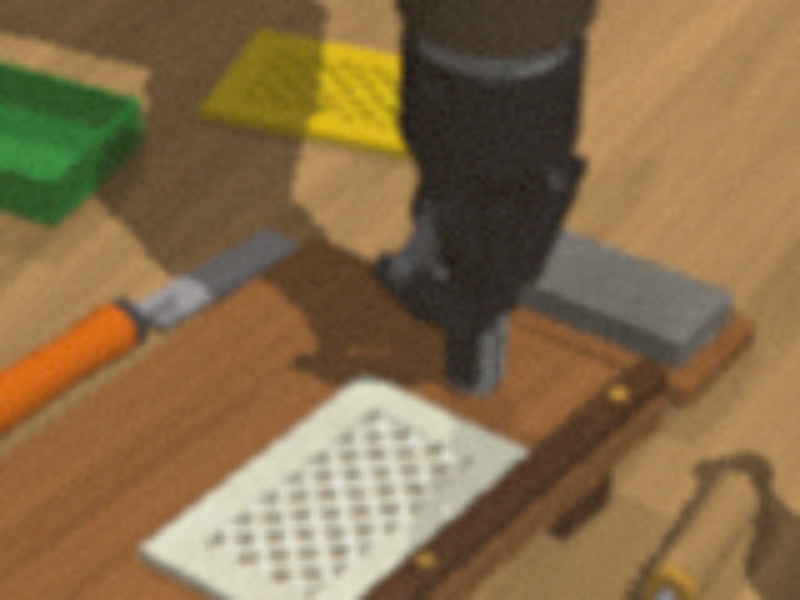

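Contact came at a reported z of about 9. Raising 3.5 mm and pushing along the strip toward the tray end.

Call:
{"api": "drive_tool", "payload": {"steps": [[0, 0, -0.0035, 0, 0], [0, 0.004, 0, 0, 0], [0, 0.004, 0, 0, 0], [0, 0.003, 0, 0, 0], [0, 0.003, 0, 0, 0], [0, 0.003, 0, 0, 0], [0.0001, 0.003, 0, 0, 0], [0.0001, 0.003, 0, 0, 0], [0.0001, 0.003, 0, 0, 0], [0.0001, 0.003, 0, 0, 0], [0.0001, 0.003, 0, 0, 0], [0.0001, 0.003, 0, 0, 0], [0.0001, 0.003, 0, 0, 0], [0.0001, 0.003, 0, 0, 0], [0, 0, 0, 0, 0]]}}

```text
clock: 17.4
position: [605.7, 65.4, 11.2]
ee_rot: [0.998, -0.07, 0.0, 0.0]
contact_force: [0.4, -0.0, 0.2]
gripper_width: 0.1
```

```bash
python3 st.py; python3 pl.py b
```

```text
17.4 [605.71  65.41  11.17] board 19.221561678606175 79.22008435012388 toolx deg -8.051482940811894 z [ 0. -0. -1.] F [ 0.35 -0.04  0.2 ] 0.07037127040049919 j [ 0.37  0.54 -0.25  0.   -0.78  1.06]
side (156.0510711669922, 89.1236801147461) ctr board [25.47 -3.28] corners [[-19.183326928449432, -81.25156807820173], [69.94028689459648, -81.36013366350934], [70.13035431462784, 74.69081802062121], [-18.993259508418078, 74.79938360592882]]
top (144.17039489746094, 86.86155700683594) ctr board [24.64 -5.54] corners [[-19.446686086897916, -77.22975247129517], [67.41124326415198, -78.02343805786455], [68.72859728853861, 66.14093820439294], [-18.129332062511285, 66.93462379096232]]
```

View pics/side_b.png

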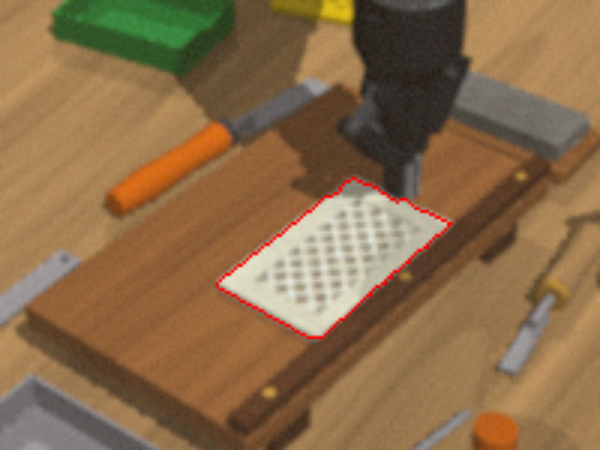

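It's still flush and has moved about 18 mm; about 132 mm remain.

Call:
{"api": "drive_tool", "payload": {"steps": [[0.0001, 0.002, 0, 0, 0], [0.0001, 0.003, 0, 0, 0], [0.0001, 0.004, 0, 0, 0], [0.0001, 0.004, 0, 0, 0], [0.0001, 0.004, 0, 0, 0], [0.0001, 0.004, 0, 0, 0], [0.0001, 0.004, 0, 0, 0], [0.0001, 0.004, 0, 0, 0], [0.0001, 0.004, 0, 0, 0], [0.0001, 0.004, 0, 0, 0], [0.0001, 0.004, 0, 0, 0], [0.0001, 0.004, 0, 0, 0], [0.0001, 0.004, 0, 0, 0], [0.0001, 0.004, 0, 0, 0], [0.0001, 0.004, 0, 0, 0], [0.0001, 0.003, 0, 0, 0], [0.0001, 0.002, 0, 0, 0], [0, 0, 0, 0, 0]]}}

```text
clock: 19.3
position: [598.8, 4.0, 11.2]
ee_rot: [0.998, -0.07, 0.0, 0.0]
contact_force: [0.2, -0.0, 0.2]
gripper_width: 0.0
```

```bash
python3 st.py; python3 pl.py c
```

```text
19.3 [598.84   3.95  11.21] board 20.69134422981569 17.397471723954535 toolx deg -8.042391276000835 z [ 0. -0. -1.] F [ 0.17 -0.04  0.18] 0.0369656968561886 j [ 0.28  0.53 -0.28  0.   -0.77  1.15]
side (155.5650177001953, 88.99280548095703) ctr board [ 25.15 -65.36] corners [[-18.657688529652074, -143.53036672431404], [70.3316135109411, -142.74531418573002], [68.95930316179599, 12.813643156493308], [-20.029998878797183, 12.028590617909288]]
top (145.28636169433594, 86.76759338378906) ctr board [ 24.3  -66.99] corners [[-19.159125907469445, -139.58601483707295], [67.6084030105943, -139.6814893865022], [67.76825801346286, 5.604777749419148], [-18.999270904600888, 5.700252298848388]]
```

View pics/side_c.png

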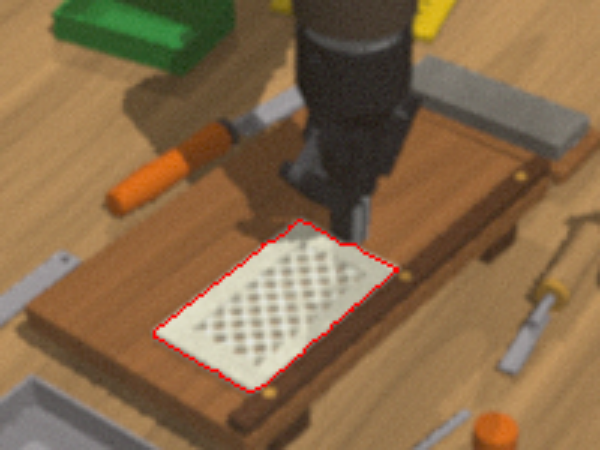

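Call:
{"api": "drive_tool", "payload": {"steps": [[0.0002, 0.002, 0, 0, 0], [0.0002, 0.003, 0, 0, 0], [0.0002, 0.004, 0, 0, 0], [0.0002, 0.004, 0, 0, 0], [0.0002, 0.004, 0, 0, 0], [0.0002, 0.004, 0, 0, 0], [0.0002, 0.004, 0, 0, 0], [0.0002, 0.004, 0, 0, 0], [0.0002, 0.004, 0, 0, 0], [0.0002, 0.004, 0, 0, 0], [0.0002, 0.004, 0, 0, 0], [0.0002, 0.004, 0, 0, 0], [0.0002, 0.004, 0, 0, 0], [0.0002, 0.004, 0, 0, 0], [0.0002, 0.004, 0, 0, 0], [0.0002, 0.003, 0, 0, 0], [0.0002, 0.002, 0, 0, 0], [0, 0, 0, 0, 0]]}}

```text
clock: 21.2
position: [593.6, -57.9, 11.2]
ee_rot: [0.998, -0.07, 0.0, 0.0]
contact_force: [0.0, 0.4, -0.0]
gripper_width: 0.0
```

```bash
python3 st.py; python3 pl.py d
```

```text
21.2 [593.61 -57.89  11.18] board 23.828949766238026 -44.5880300304732 toolx deg -8.036471381597993 z [ 0. -0. -1.] F [ 0.04  0.43 -0.02] 0.014739519295127622 j [ 0.17  0.52 -0.28  0.   -0.76  1.26]
side (154.94371032714844, 95.94119262695312) ctr board [  27.68 -126.86] corners [[-20.134436571425393, -204.4266610502434], [75.8065189935319, -204.2336787019746], [75.49484780003039, -49.290286493655195], [-20.446107764926907, -49.483268841924]]
top (144.8762664794922, 89.85086059570312) ctr board [  25.78 -129.03] corners [[-19.22707687474359, -201.41455371373712], [70.62375020876536, -201.5132579631682], [70.78288711994917, -56.63709943540396], [-19.06793996355979, -56.53839518597288]]
```

View pics/side_d.png

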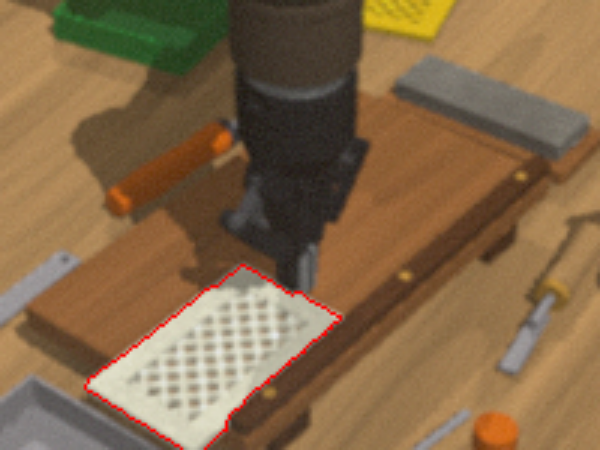

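View pics/top_d.png

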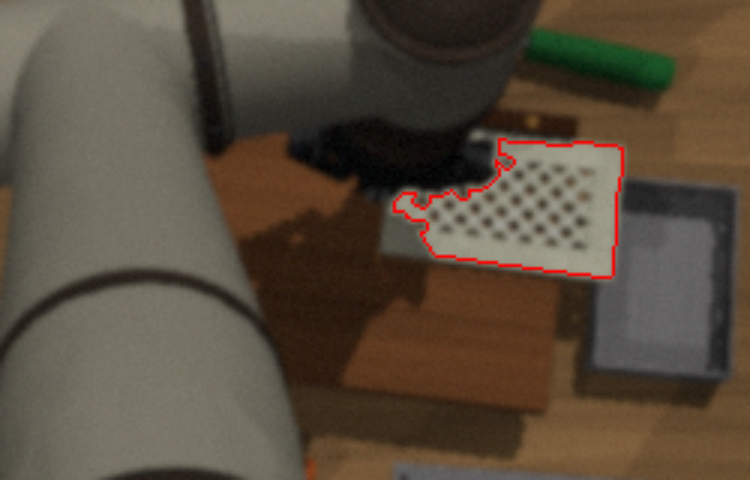

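Overhang is about 32 mm; pushing 8 mm more, then lifting clear to measure.

Call:
{"api": "drive_tool", "payload": {"steps": [[0.0001, 0.002, 0, 0, 0], [0.0001, 0.002, 0, 0, 0], [0.0001, 0.002, 0, 0, 0], [0.0001, 0.0015, 0, 0, 0], [0, 0, 0, 0, 0], [0, -0.005, 0, 0, 0], [0, -0.005, 0, 0, 0], [0, -0.005, -0.02, 0, 0.02], [0, 0, -0.03, 0, 0.04], [0, -0.03, -0.03, 0, 0.06], [0, -0.04, -0.03, 0, 0.06], [0, -0.04, 0, 0, 0.06], [-0.04, -0.04, 0, 0, 0.06], [-0.04, 0, 0, 0, 0.06], [0, 0, 0, 0, 0.06]]}}

```text
clock: 22.8
position: [535.3, 105.3, 120.5]
ee_rot: [0.998, -0.068, -0.002, 0.001]
contact_force: [0.5, -0.2, 0.2]
gripper_width: 59.8
```

```bash
python3 st.py; python3 pl.py e
```

```text
22.8 [535.33 105.32 120.46] board -55.88432823828969 109.2906113503917 toolx deg -7.8369742949450405 z [-0. -0. -1.] F [ 0.53 -0.23  0.22] 59.8469062274385 j [ 0.49  0.32 -0.29 -0.   -0.96  0.94]
side (159.74554443359375, 100.44055938720703) ctr board [  30.21 -138.14] corners [[-20.224164047499663, -217.8758964560228], [80.21604306933922, -218.14774993873127], [80.64844509130108, -58.40281015004099], [-19.7917620255378, -58.13095666733251]]
top (151.17396545410156, 90.27989196777344) ctr board [  25.45 -133.69] corners [[-20.0064909890346, -209.08860758959926], [70.27262794488233, -209.46270954688467], [70.89911324729279, -58.29002992741317], [-19.38000568662414, -57.91592797012775]]
```

View pics/side_e.png

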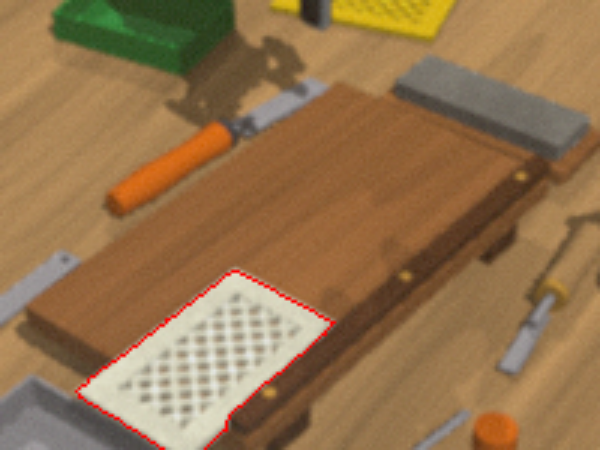

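View pics/top_e.png

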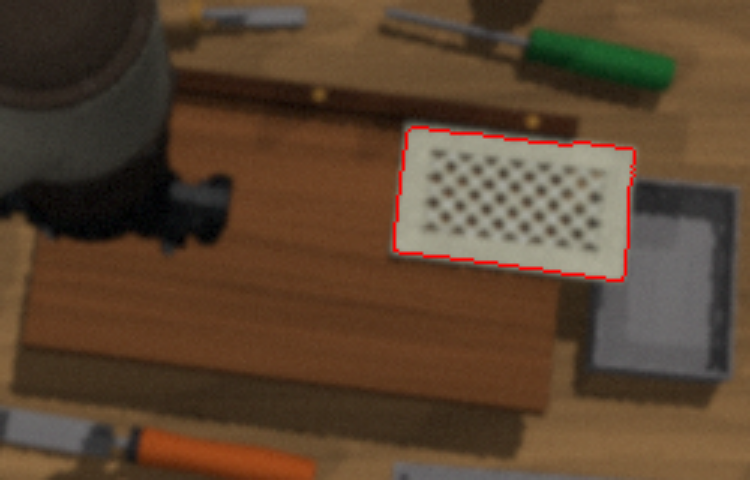

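The overhang measures about 39 mm by the top view. The trailing end may have turned up to about 1 mm off the strip, so I'll do one more two-finger press to seat it.

Call:
{"api": "drive_tool", "payload": {"steps": [[0, 0.04, 0, 0, 0.06], [0, 0.04, 0, 0, 0.06], [0, 0.04, 0, 0, 0.06], [0, 0.04, 0, 0, 0.06], [0, 0.03, 0, 0, 0.06], [0, 0.03, 0, 0, 0.06], [0, 0, 0.02, 0, 0.06], [0, 0, 0.03, 0, 0.06], [0, 0, 0.03, 0, 0.06], [0, 0, 0.015, 0, 0.06], [0, 0, 0.01, 0, 0.06], [0, 0, 0, 0, 0.06], [0, 0, 0, 0, 0.06]]}}

```text
clock: 24.2
position: [510.8, -113.8, 16.6]
ee_rot: [0.998, -0.07, 0.001, 0.0]
contact_force: [1.0, -0.1, 0.5]
gripper_width: 60.1
```

```bash
python3 st.py; python3 - <<'E'
from h import *
im,d=arm.get_image("side")
cv2.imwrite("pics/side13.png",cv2.resize(im[230:370,200:380],None,fx=4,fy=4))
E
```

```text
24.2 [ 510.81 -113.75   16.63] board -50.70250689690877 -111.08812990399711 toolx deg -8.035465993301747 z [ 0. -0. -1.] F [ 1.02 -0.11  0.54] 60.13279743875771 j [ 0.09  0.42 -0.46  0.   -0.69  1.34]
```

View pics/side13.png

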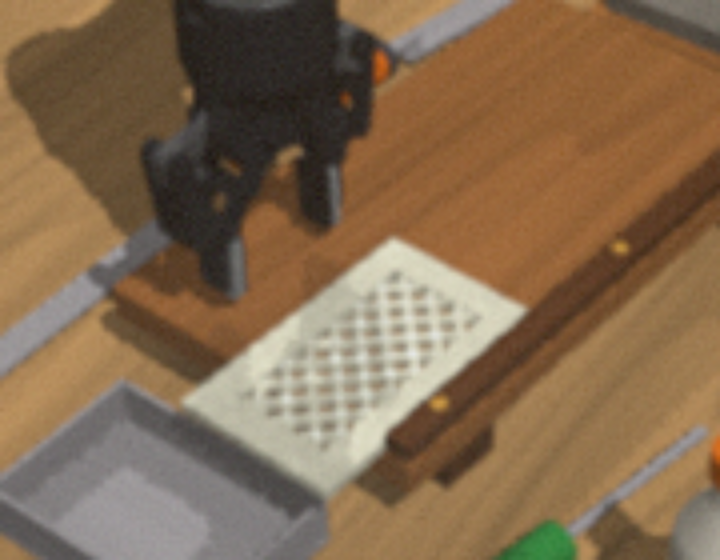

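Call:
{"api": "drive_tool", "payload": {"steps": [[0, 0, 0.006, 0, 0.06], [0, 0, 0.002, 0, 0.06], [0, 0, 0, 0, 0.06]]}}

```text
clock: 24.55
position: [509.6, -113.5, 8.1]
ee_rot: [0.998, -0.07, -0.0, -0.0]
contact_force: [-0.4, 1.1, 0.7]
gripper_width: 60.3
```

Call:
{"api": "drive_tool", "payload": {"steps": [[0, 0, 0.002, 0, 0.06], [0, 0, 0, 0, 0.06]]}}

```text
clock: 24.75
position: [509.7, -113.5, 6.0]
ee_rot: [0.998, -0.07, -0.0, -0.0]
contact_force: [0.8, -0.1, 0.1]
gripper_width: 59.6
```

Call:
{"api": "drive_tool", "payload": {"steps": [[0.004, 0, 0, 0, 0.06], [0.004, 0, 0, 0, 0.06], [0.004, 0, 0, 0, 0.06], [0.003, 0, 0, 0, 0.06], [0, 0, 0, 0, 0.06]]}}

```text
clock: 25.25
position: [525.3, -115.7, 6.1]
ee_rot: [0.998, -0.07, 0.0, 0.0]
contact_force: [-0.8, 0.4, 0.3]
gripper_width: 60.2
```

```bash
python3 st.py
```

```text
25.25 [ 525.26 -115.69    6.12] board -36.123055443585756 -111.06218765631614 toolx deg -8.033374144984624 z [ 0. -0. -1.] F [-0.78  0.4   0.34] 60.15158309497789 j [ 0.08  0.45 -0.44  0.   -0.68  1.35]
```

Call:
{"api": "drive_tool", "payload": {"steps": [[0.002, 0, 0, 0, 0.06], [0.002, 0, 0, 0, 0.06], [0.001, 0, 0, 0, 0.06], [0, 0, 0, 0, 0.06]]}}

```text
clock: 25.65
position: [529.7, -116.3, 6.1]
ee_rot: [0.998, -0.07, 0.0, -0.0]
contact_force: [0.6, 0.8, -0.1]
gripper_width: 60.1
```

Call:
{"api": "drive_tool", "payload": {"steps": [[0.001, 0, 0, 0, 0.06], [0, 0, 0, 0, 0.06]]}}

```text
clock: 25.85
position: [530.7, -116.5, 6.1]
ee_rot: [0.998, -0.07, 0.0, 0.0]
contact_force: [-0.1, 0.1, 0.5]
gripper_width: 59.9
```

Call:
{"api": "drive_tool", "payload": {"steps": [[0.001, 0, 0, 0, 0.06], [0, 0, 0, 0, 0.06]]}}

```text
clock: 26.05
position: [531.5, -116.6, 6.1]
ee_rot: [0.998, -0.07, -0.0, 0.0]
contact_force: [-0.1, 0.3, -0.1]
gripper_width: 60.2
```

Call:
{"api": "drive_tool", "payload": {"steps": [[0.001, 0, 0, 0, 0.06], [0, 0, 0, 0, 0.06]]}}

```text
clock: 26.25
position: [531.5, -116.7, 5.9]
ee_rot: [0.998, -0.07, -0.001, 0.0]
contact_force: [-2.4, 1.6, 1.4]
gripper_width: 60.0
```

One more millimetre to get both fingers firmly on, then retreat and look.

Call:
{"api": "drive_tool", "payload": {"steps": [[0.0015, 0, 0, 0, 0.06], [0, 0, 0, 0, 0.06], [0, 0, 0, 0, 0.06]]}}

```text
clock: 26.55
position: [531.5, -116.8, 5.7]
ee_rot: [0.998, -0.07, -0.003, 0.0]
contact_force: [-4.8, 1.9, 3.3]
gripper_width: 60.0
```

```bash
python3 st.py
```

```text
26.55 [ 531.47 -116.82    5.73] board -29.80962331588682 -111.35001152376381 toolx deg -8.05939559796525 z [-0.01  0.   -1.  ] F [-4.78  1.88  3.29] 60.01079782255147 j [ 0.08  0.47 -0.42 -0.   -0.69  1.35]
```

Call:
{"api": "drive_tool", "payload": {"steps": [[-0.006, 0, 0, 0, 0.06], [-0.01, 0, 0, 0, 0.06], [-0.01, 0, -0.01, 0, 0.06], [0, 0, -0.03, 0, 0.06], [0, 0, -0.03, 0, 0.06], [0, 0, -0.03, 0, 0.06], [0, 0, -0.03, 0, 0.06], [0, -0.045, -0.02, 0, 0.06], [0, -0.045, 0, 0, 0.06], [0, -0.045, 0, 0, 0.06], [0, -0.045, 0, 0, 0.06], [0, -0.045, 0, 0, 0.06], [0, -0.045, 0, 0, 0.06], [0, -0.045, 0, 0, 0.06], [0, -0.045, 0, 0, 0.06], [0, -0.02, 0, 0, 0.06], [0, 0, 0, 0, 0.06], [0, 0, 0, 0, 0.06]]}}

```text
clock: 28.35
position: [560.8, 262.6, 156.3]
ee_rot: [0.998, -0.07, -0.0, 0.0]
contact_force: [-0.3, 0.5, 0.5]
gripper_width: 60.0
```

```bash
python3 st.py; python3 pl.py f; python3 - <<'E'
from h import *
im,d=arm.get_image("top");cv2.imwrite("pics/topf_full.png",im)
im,d=arm.get_image("side");cv2.imwrite("pics/sidef_full.png",im)
E
```

```text
28.35 [560.78 262.58 156.29] board -51.83619050462779 268.55006593961104 toolx deg -8.010617337800273 z [-0. -0. -1.] F [-0.26  0.52  0.5 ] 60.03947213523651 j [ 0.7   0.4  -0.06 -0.   -1.1   0.73]
side (159.6537322998047, 100.51228332519531) ctr board [  30.41 -138.04] corners [[-20.29459293687209, -217.58230442522466], [80.21604512302439, -218.14776505868565], [81.1142760570406, -58.496560692692555], [-19.396362002855888, -57.93110005923156]]
top (151.70823669433594, 90.76850891113281) ctr board [  25.5  -133.95] corners [[-20.274000458378982, -209.56839985057078], [70.49324401942734, -210.03804401907627], [71.27824771337369, -58.33185087841032], [-19.48899676443264, -57.86220670990485]]
```

View pics/top_f.png

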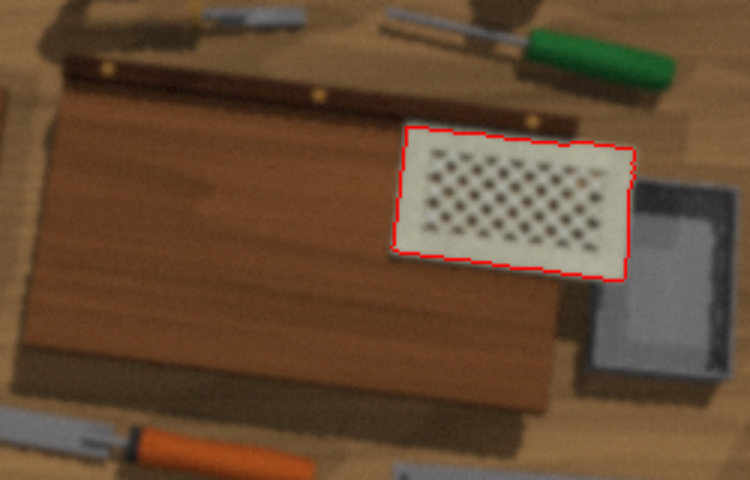

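View pics/sidef_full.png

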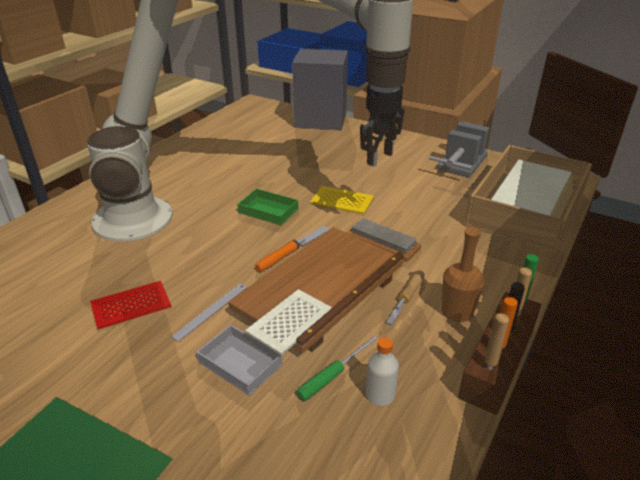

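The side view shows the plate flush and sticking out over the tray, with the hand clear. A last check that nothing else moved, then hand-in.

```bash
python3 - <<'E'
from h import *
for n in("top","side"):
    a=cv2.imread(f"pics/{n}0.png");b=cv2.imread(f"pics/{n}f_full.png")
    g=lambda i:cv2.GaussianBlur(cv2.cvtColor(i,cv2.COLOR_BGR2GRAY),(7,7),0)
    m=(cv2.absdiff(g(a),g(b))>25).astype(np.uint8)
    k,l,s,c=cv2.connectedComponentsWithStats(m)
    print(n,[x[:5].tolist() for x in s[1:] if x[4]>20])
print(arm.job_done())
E
```

```text
top [[65, 70, 76, 57, 3245], [146, 94, 13, 18, 89], [15, 123, 79, 70, 2920], [23, 129, 201, 103, 5645], [0, 164, 96, 232, 10798], [12, 170, 8, 5, 33], [383, 179, 80, 56, 3599], [303, 184, 81, 62, 3480], [436, 234, 7, 19, 105], [6, 277, 197, 150, 4668], [15, 361, 129, 119, 10089], [92, 453, 125, 27, 1576]]
side [[80, 0, 33, 39, 1112], [139, 0, 12, 12, 125], [297, 0, 28, 34, 763], [326, 0, 50, 21, 391], [376, 10, 36, 41, 1309], [137, 13, 37, 16, 346], [117, 31, 50, 92, 2135], [75, 44, 34, 81, 2250], [294, 47, 14, 23, 167], [320, 48, 8, 17, 98], [359, 51, 45, 116, 2740], [233, 96, 51, 34, 726], [96, 115, 24, 16, 143], [130, 120, 18, 11, 115], [55, 124, 39, 33, 812], [151, 131, 204, 81, 3995], [140, 132, 12, 14, 117], [128, 149, 32, 45, 858], [74, 157, 18, 17, 122], [92, 157, 38, 43, 1207], [59, 159, 13, 9, 80], [65, 180, 33, 26, 501], [96, 208, 7, 9, 46], [283, 251, 81, 48, 2081], [217, 285, 26, 21, 103], [246, 291, 86, 62, 2752], [219, 350, 14, 15, 85]]
the job is handed in; nothing more can be done
None
```

I pushed the white plate flush against the far strip and then along it until about 40 mm sticks out over the tray. The job is handed in at about 28.5 s, with the hand clear.

**How it was done:** I pushed the long edge with the fingers open until the plate squared up against the strip. I then pushed it about 150 mm along the strip with the fingers shut, and finished with one light two-finger press to seat it. The largest force I read was 12 N, from touching the board to find its height.

**Last checks:**
- **Overhang:** the top view puts it at 39 to 41 mm, depending on how the end of the board is measured. In that view the plate's far edge is on the strip's inner face to within about 1 mm, and nearly parallel to it.
- **Other objects:** comparing the pictures from before and after, most of the changed areas fit the plate, the arm or shadows. Small changed patches lie beside the tray and near the end of the rule in the side view. I took these for the plate's shadow and edge but did not examine them further. By eye, nothing else had moved.

**Disagreements:**
- **Fingertip height:** the reported tool point lies about 36 to 41 mm beyond the real fingertips, so I set pushing heights by touching the board rather than by the stated geometry.
- **Side view:** its final plate outline was too large (160 x 100 mm), probably because it merged with the tray, so I used the top view for the final numbers.

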